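# Read a sample board's three colours and file it in the rack

## Robot

A 6-joint arm with a two-finger parallel gripper is mounted at the origin on the work surface. World frame = base frame: x ahead of the robot, y to its left, z up, the work surface at z = 0. Lengths are in m, angles in degrees, forces in N, time in s.
With the tool pointing down it reaches from about 0.25 to 0.725 m from the base axis. Payload 9.7 kg.
Tool frame: the origin (TCP) lies between the finger pads; the fingertips stand bot.tcp_to_tips ahead of it and the grasp point (between the pads) lies 2 mm behind it (bot.tcp_to_tips is the distance from the TCP to the fingertips, in m); z points along the fingers, y is the line along which they close (so a half turn about z gives the same grasp; the last joint's range is limited). The gripper opens to 85 mm and grips with 20 to 120 N. Pads are 22 mm wide; open, the fingers measure 114 mm over their backs; the gripper's body (76 mm by 85 mm) begins 54 mm behind the grasp point. The pads swing forward as they close: fully open they stand 13 mm farther back than shut.
Start: joints at [-73.568, 4.979, 10.078, 95.1, 0, 90], TCP at [0.156, -0.528, 0.248] pointing down, gripper open.
Joint ranges: [-179.16, 179.16], [-48.56, 103.87], [-65.8, 70.77], [-126.05, 130.52], [-82.76, 87.17], [-180, 180]. Speed limits (degrees/s): [127.2, 127.2, 147.25, 180, 180, 180].

## Interface

Orientations are given as [roll, pitch, yaw] about the fixed x, y, z axes, in that order (R = Rz(yaw) Ry(pitch) Rx(roll)).
In Python, from workcell import sensors, camera, camera_params, bot gives the robot as it stands.
- The arm moves only by the tool apply_moves, never from a script. Its argument "motion" is a list of rows, each an object with "jaw": the opening, from -1 (shut) to 1 (fully open); "xyz": the shift along the tool's x, y, z in mm, a list of three; "twist": the turn about the tool's z in rad. A call has 1 to 5 rows; each row is the pose to reach, as a shift and turn from the pose commanded when the call began, along the tool's axes at that moment; what a row does not reach only later rows make up. A row lasts 1/8 s, in which the tool goes at most 62.5 mm and 10.7 degrees, less where a joint would pass 70% of its speed; a pose out of reach is approached as far as the arm can. A call with a gripper value outside its range is refused whole. The fingers move at their own pace and stop on an object; "grip_force" is the grip in N (left out, the last holds). Time passes only in rows, so rows that repeat a pose let the fingers close. It gives the time, the measured TCP pose, the force, the opening and the grip force at its end, in the units of the state.
- sensors.get_obs(): the state, without advancing time (a new reading comes with each control period).
- camera(name): name is "scene" or "top"; returns (picture, depth): 384x512x3 uint8, red, green, blue; 384x512 float32, m along the optical axis (not along the pixel's ray), 0 where there is no reading.
- camera_params(name): a dict with "mtx" (3x3 intrinsics, pixels), "rvec" (rotation vector, rad) and "tvec" (3), from world to camera coordinates, as OpenCV has them. Camera axes: x right, y down, z forward; pixel columns grow to the right and rows downward; lengths in m; the calibration is good to about 2 mm. A picture is of the moment at which its call begins. camera_params takes no time and is no camera call.
- bot.job_done(): hands the job in; it is judged then, once.
The state is a dict: "time": time; "q": joint angles; "qd": joint speeds; "joint_efforts": joint torques, N m; "ee_pos": TCP position; "tcp_rot": TCP orientation; "wrist_force": force on the tool from outside, world axes, zero at the start; "torque": the same for the moment, N m; "opening": finger opening in m; "grasp_force": force on a finger pad.
Only numpy, scipy, OpenCV 4.12 (cv2) and the standard library are available. Lean on these libraries where they do the work, as an engineer would, in place of code of your own. Each camera call takes 0.05 s, during which the arm holds its last target. There are 200 camera calls.

## Task

Pick up the red, yellow and blue sample board (the black tab on top is its grip), keep it upright, and gently press first its red face, then its yellow edge, then its blue face against the colour reader's sprung nose: each time square on, with the nose at the middle of the colour and pushed in by about half its 10 mm travel, held still for about a second. Then slide the board edgewise into the rack slot with the white tab at its mouth, either way round, until it stands fully home against the backstop, and let go. Leave the other boards and everything else on the table where they stand.

Things in the scene. Friction and masses are not known exactly. Their poses are not given: they have to be found in the camera images.
- board: the sample board to be read: flat white blade 22 mm thick (x), 80 wide (y), 80 tall, standing upright on the table, with a black grip tab 22 mm (x) by 40 mm (y) centred on top, 80 to 122 mm up. 0.15 to 0.31 kg. Origin: centre of the underside; z up. +x face red, -x face blue, +y edge yellow, -y edge bare white. The tab can be taken across 22 mm or across 40 mm
- red (a point): middle of the red face: 11 mm along the board's +x, 45 mm above its underside (colour patch 66 x 62 mm)
- yellow (a point): middle of the yellow edge: 40 mm along the board's +y, 45 mm above its underside (patch 18 x 62 mm)
- blue (a point): middle of the blue face: 11 mm along the board's -x, 45 mm above its underside (patch 66 x 62 mm)
- reader: colour reader, fixed: white case 110 mm (x) by 100 mm (y), 87 mm tall with its foot, with a dark screen on top. Origin: centre of its underside; its front, with the nose, faces its -x. A dark collar 34 mm across reaches 14 mm out of the front round the nose
- nose_tip (a point): middle of the end of the measuring nose: a steel rod 16 mm across, level, pointing along the reader's -x, 66 mm above the table; its end stands 35 mm in front of the case when out, and moves with the nose
- nose (a joint): how far the nose is pressed in along the reader's +x (m): 0 out, 0.010 fully in; a spring of 3.5 N at full travel pushes it back
- rack: slotted wooden rack, fixed. Base plate 10 mm thick, 195 wide (y), from x = -100 to +55 mm. Three slots 27 mm wide, open at the top, at y = -62, 0, +62 mm, between blocks up to 50 mm above the table; mouths face -x, block fronts rounded, ending at x = -62 mm. Backstop face at x = +41 mm, its top 55 mm above the table. Origin: centre of the slots' area on the table
- slot_tab: the free slot: a white tab 20 x 24 mm with a black stripe lies on the base plate before its mouth (88 mm towards -x). Origin: on the slot's floor (10 mm above the table), where the centre of the board's underside comes when the board is home, its leading edge 1 mm from the backstop; x points into the slot, towards the backstop
- board_b: another sample board (22 x 80 x 80 mm blade with a black grip tab on top, as the red/blue board), orange and grey faces, in a slot of the rack; origin at the centre of its underside, top 132 mm above the table
- board_c: another sample board (22 x 80 x 80 mm blade with a black grip tab on top, as the red/blue board), green and black faces, in a slot of the rack; origin at the centre of its underside, top 132 mm above the table
- cone_a: red thread cone, 68 mm across the foot, 145 mm tall, origin at the centre of its underside
- cone_b: yellow thread cone, 68 mm across the foot, 145 mm tall, origin at the centre of its underside
- pen_cup: steel cup with markers, 72 mm across, 140 mm tall with the markers, origin at the centre of its underside
- jar: clear jar with a steel lid, 72 mm across, 95 mm tall, origin at the centre of its underside
- spray: white and orange bottle, 50 mm across, 165 mm tall, standing near the board; origin at the centre of its underside

How it is judged:
By the outcome, as a careful person would: the job done as asked, in the order asked, and still so for the second after the job is handed in, with the robot touching nothing.
It also fails if it takes over 72 s, if anything falls off the work surface, if the arm or the gripper's body presses on something with over 40 N, if the wrist force passes 120 N, or if a joint passes its speed limit or range.

## Working session

There is one attempt and no reset: what is moved stays moved. The work goes in short steps, Python scripts to look and compute and a tool call to move; the robot and the scene stay as the last step left them, time stands still between calls to the robot, and variables do not carry over. Pictures are saved under pics/ and viewed, at most 10 in all, crops included, and the job is handed in when it is done.

Besides the shell and the picture viewer there is one more tool, called after "Request:" as name(argument=value, ...), one argument or row to a line, values as JSON. apply_moves: Moves the arm, as the interface text tells. Its arguments: {"type":"object","properties":{"motion":{"type":"array","items":{"type":"object","properties":{"jaw":{"type":"number"},"xyz":{"type":"array","items":{"type":"number"}},"twist":{"type":"number"}}}},"grip_force":{"type":"number"}},"required":["motion"]}

```bash
ls; mkdir -p pics
python3 - <<'E'
from workcell import sensors,camera,camera_params,bot
import cv2,numpy as np
for n in("scene","top"):
    p,d=camera(n); cv2.imwrite(f"pics/{n}0.png",cv2.resize(p[:,:,::-1],(800,600),interpolation=cv2.INTER_CUBIC)); np.savez(f"{n}0.npz",p=p,d=d)
    c=camera_params(n); R=cv2.Rodrigues(c["rvec"])[0]; print(n,-R.T@np.array(c["tvec"]).ravel(),R[2],c["mtx"])
print(sensors.get_obs(),bot.tcp_to_tips)
E
```

```text
pics
scene [1.37492328 0.1479014  0.81067321] [-0.7442999  -0.17210585 -0.64528849] [[398.40924263   0.         254.09106005]
 [  0.         398.40924263 189.34828275]
 [  0.           0.           1.        ]]
top [ 0.35413178 -0.03156732  1.11190767] [ 0.14660713 -0.01694622 -0.98904963] [[422.16714104   0.         257.02602839]
 [  0.         422.16714104 186.41017756]
 [  0.           0.           1.        ]]
{'time': 0.1, 'q': array([-7.35679635e+01,  5.00921175e+00,  1.00406935e+01,  9.50991437e+01,
        6.33227948e-04,  9.00001130e+01]), 'qd': array([-0.15200079, -0.1128188 ,  0.24100584,  0.08411001, -0.01338906,
        0.01245383]), 'joint_efforts': array([ 5.33766961e-04, -5.21562803e+01,  4.65653872e+01,  1.61016884e-02,
       -7.62438475e-06, -8.57154561e-06]), 'ee_pos': array([ 0.15553735, -0.52737123,  0.24765705]), 'tcp_rot': array([-1.79932338e+02, -6.33094068e-04,  1.64319228e+01]), 'wrist_force': array([0.7209064 , 0.63124892, 0.43286969]), 'torque': array([ 0.04798451, -0.01578896, -0.00731843]), 'grasp_force': 0.0, 'opening': 0.08538944892808394} 0.017
```

View pics/scene0.png

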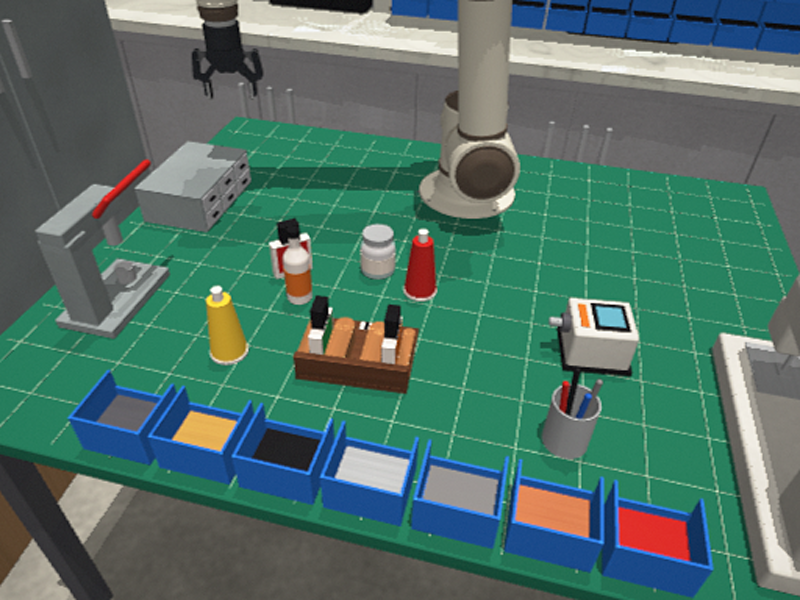

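View pics/top0.png

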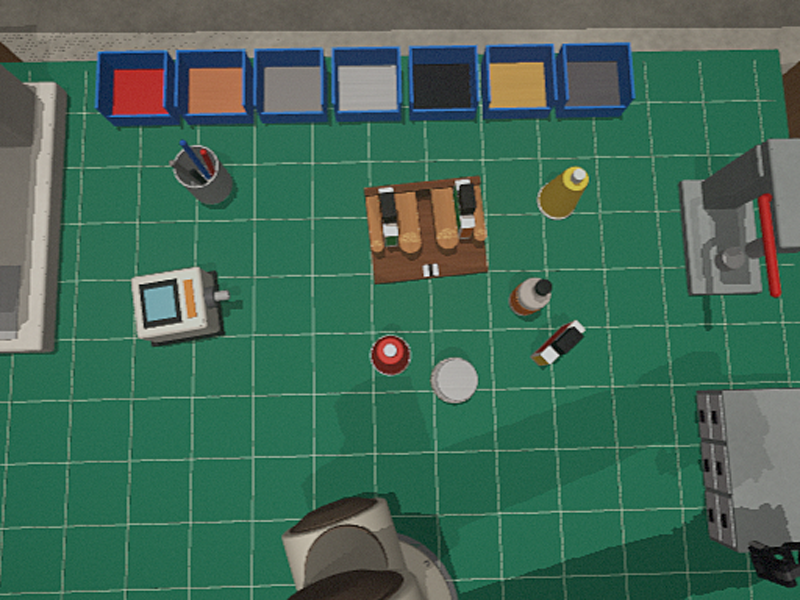

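The scene view shows the board behind the spray bottle at about (290,250), the reader at (597,333) and the rack at (357,350) with its middle slot free. In the top view the board is at (558,343) with yellow at its lower-left end, the nose is at (222,295) pointing right, and the white slot tab is at (430,270).

```bash
cat > h.py <<'E'
import numpy as np,cv2
from workcell import camera_params
def cloud(n,d):
    c=camera_params(n);R=cv2.Rodrigues(c["rvec"])[0];t=np.array(c["tvec"]).ravel();K=c["mtx"]
    v,u=np.mgrid[:d.shape[0],:d.shape[1]]
    P=np.dstack([(u-K[0,2])/K[0,0]*d,(v-K[1,2])/K[1,1]*d,d])
    W=(P-t)@R; W[d<=0]=np.nan; return W
def rect(W,m):
    (c,s,a)=cv2.minAreaRect((W[m][:,:2]*1000).astype(np.float32)); return np.round(c,1),np.round(s,1),round(a,1),int(m.sum())
E
python3 - <<'E'
import numpy as np,cv2
from h import *
for n in("top","scene"):
    z=np.load(n+"0.npz");W=cloud(n,z["d"]);p=z["p"].astype(int);r,g,b=p[...,0],p[...,1],p[...,2]
    s=800/512
    X,Y,Z=W[...,0],W[...,1],W[...,2]
    tbl=(g>r+40)&(X>.2)&(X<.7)&(abs(Y)<.4); print(n,"table z",np.nanmedian(Z[tbl]))
    if n=="top":
        for name,(u,v) in dict(board=(558,343),nose=(222,295),screen=(160,303),slot=(430,270),spray=(540,288),jar=(455,380),cone=(390,352),b1=(467,198),b2=(389,206)).items(): print(name,W[int(v/s),int(u/s)].round(4))
    def box(x,y,zr): return (X>x[0])&(X<x[1])&(Y>y[0])&(Y<y[1])&(Z>zr[0])&(Z<zr[1])
    bx=W[int(343/s),int(558/s)] if n=="top" else bx
    bd=(X>bx[0]-.06)&(X<bx[0]+.06)&(abs(Y-bx[1])<.06)
    for nm,m in dict(tab=bd&(Z>.112)&(Z<.13)&(r<70),blade=bd&(Z>.074)&(Z<.086),
        red=bd&(r>g+60)&(b<g+40)&(r>b+60)&(Z>.02)&(Z<.08),yel=bd&(r>b+50)&(g>b+40)&(Z>.015)&(Z<.08)).items():
        if m.sum()>5: print(nm,rect(W,m),W[m].mean(0).round(4))
    rd=W[int(303/s),int(160/s)] if n=="top" else rd
    q=(abs(X-rd[0])<.1)&(abs(Y-rd[1])<.13)
    m=q&(Z>.082)&(Z<.092); print("reader top",rect(W,m),W[m].mean(0).round(4))
    m=q&(Z>.055)&(Z<.078)&(Y<rd[1]-.055); print("nose",rect(W,m),W[m][:,2].max(), np.c_[W[m]][W[m][:,1].argsort()][:6].round(4).tolist())
    k=W[int(270/s),int(430/s)] if n=="top" else k
    q=(X>k[0]-.04)&(X<k[0]+.2)&(abs(Y-k[1])<.12)
    for nm,m in dict(tabs=q&(Z>.122)&(Z<.14)&(r<70),blades=q&(Z>.084)&(Z<.096),blocks=q&(Z>.045)&(Z<.058),base=q&(Z>.006)&(Z<.014)&(r>g),
       white=q&(Z>.006)&(Z<.016)&(np.minimum(r,b)>140)).items():
        if m.sum()>3: print(nm,rect(W,m),W[m].mean(0).round(4))
E
```

```text
top table z -0.00013818678779795138
board [ 0.4181 -0.2822  0.1199]
nose [0.5103 0.2349 0.0759]
screen [0.4982 0.328  0.0897]
slot [ 0.5554 -0.0992  0.0081]
spray [ 0.495  -0.2475  0.168 ]
jar [ 0.3663 -0.1272  0.0906]
cone [ 0.4089 -0.0276  0.1439]
b1 [ 0.6437 -0.1504  0.1319]
b2 [ 0.6345 -0.0301  0.1298]
tab (array([ 422.1, -299.8]), array([21.4, 39.8]), 42.7, 168) [ 0.4212 -0.2988  0.1211]
blade (array([ 447.3, -277.1]), array([91.2, 79.8]), 42.4, 145) [ 0.4203 -0.2899  0.0793]
red (array([ 432. , -295.2]), array([ 1. , 60.4]), 41.6, 34) [ 0.4328 -0.2961  0.0405]
yel (array([ 430.5, -258.3]), array([89.8,  6.1]), 19.3, 31) [ 0.398  -0.2697  0.0468]
reader top (array([499. , 307.8]), array([ 98.9, 123.2]), 8.4, 1750) [0.4974 0.3132 0.0868]
nose (array([503.7, 247.8]), array([44.7, 99.5]), 89.7, 171) 0.07793299681691816 [[0.5117, 0.2254, 0.0646], [0.5072, 0.2263, 0.0608], [0.5033, 0.2263, 0.0706], [0.5098, 0.2263, 0.0607], [0.5109, 0.2265, 0.0704], [0.506, 0.2266, 0.0694]]
tabs (array([640.4, -92.4]), array([ 40.2, 144.6]), 5.0, 281) [ 0.639  -0.0908  0.1315]
blades (array([640.4, -
[... 705 characters left out ...]
.5042 0.3155 0.0872]
nose (array([511.2, 246.1]), array([94. , 37.3]), 9.6, 133) 0.07799276082486292 [[0.5089, 0.2277, 0.0737], [0.5124, 0.228, 0.0731], [0.515, 0.2284, 0.0717], [0.5198, 0.2286, 0.0723], [0.5192, 0.2293, 0.0682], [0.5182, 0.2301, 0.0637]]
tabs (array([640.5, -91.4]), array([ 42.6, 145.9]), 5.1, 239) [ 0.6443 -0.0897  0.1308]
blades (array([641.6, -90.8]), array([ 81.1, 145.9]), 4.2, 184) [ 0.6613 -0.0912  0.09  ]
blocks (array([637.6, -91.4]), array([119.9, 194.5]), 4.7, 1394) [ 0.653  -0.0857  0.0515]
base (array([618.2, -94.2]), array([160.6, 194.5]), 5.4, 363) [ 0.6261 -0.087   0.0103]
white (array([ 551.9, -104.2]), array([21.1, 20. ]), 6.8, 21) [ 0.5513 -0.1065  0.011 ]
```

Run:
```python
from h import *
for n in("top","scene"):
    z=np.load(n+"0.npz");W=cloud(n,z["d"]);X,Y,Z=W[...,0],W[...,1],W[...,2];p=z["p"].astype(int)
    q=(abs(X-.5)<.09)&(Y>.2)&(Y<.42)
    a=np.radians(98.5);c=np.array([.497,.32])
    for it in range(6):
        ex=np.array([np.cos(a),np.sin(a)]);ey=np.array([-ex[1],ex[0]])
        m=q&(Z>.083)&(Z<.091);P=W[m][:,:2]-c;lx=P@ex;ly=P@ey
        S=[]
        for s in(1,-1):
            e=[]
            for b in np.arange(-.042,.042,.006):
                k=(lx>b)&(lx<b+.006)
                if k.sum()>2:e.append((b+.003,(s*ly[k]).max()*s))
            e=np.array(e);f=np.polyfit(e[:,0],e[:,1],1);S.append(f)
        F=[]
        for s in(1,-1):
            e=[]
            for b in np.arange(-.042,.042,.006):
                k=(ly>b)&(ly<b+.006)&(lx>-.064)
                if k.sum()>2:e.append((b+.003,(s*lx[k]).max()*s))
            e=np.array(e);F.append(np.polyfit(e[:,0],e[:,1],1))
        sl=np.mean([S[0][0],S[1][0],-F[0][0],-F[1][0]]); c=c+ex*np.mean([F[0][1],F[1][1]])+ey*np.mean([S[0][1],S[1][1]])
        a+=np.arctan(sl)*.7
    print(n,"yaw",np.degrees(a),"c",c*1e3,"slopes",[round(float(v),3) for v in(S[0][0],S[1][0],-F[0][0],-F[1][0])],"w",S[0][1]-S[1][1],"l",F[0][1]-F[1][1], "tip pred",(c-ex*.09)*1e3)
    m=q&(Z>.05)&(Z<.078);P=W[m][:,:2]-c;lx=P@ex;ly=P@ey;z3=W[m][:,2]
    k=(lx<-.071)&(abs(ly)<.03);print("rod min lx",np.sort(lx[k])[:5].round(4),"ly",ly[k].min().round(4),ly[k].max().round(4),"top z",np.sort(z3[k])[-4:].round(4), "ly of ridge",ly[k][z3[k]>.072].mean().round(4))
    for nm,cc,rr in(("spray",(.49,-.25),.05),("cone",(.41,-.03),.05)):
        k=(abs(X-cc[0])<rr)&(abs(Y-cc[1])<rr)&(Z>.02); print(nm,W[k].min(0).round(3),W[k].max(0).round(3))
```

```text
top yaw 98.43720851062623 c [498.10786061 313.74398183] slopes [-0.008, 0.005, -0.013, 0.015] w 0.09584044732548941 l 0.1075275890362212 tip pred [511.31394047 224.71814595]
rod min lx [-0.0894 -0.0886 -0.0882 -0.0882 -0.0879] ly -0.0077 0.0077 top z [0.0763 0.0763 0.0773 0.0779] ly of ridge 0.0005
spray [ 0.472 -0.279  0.021] [ 0.52  -0.231  0.168]
cone [ 0.382 -0.058  0.02 ] [0.44  0.001 0.148]
scene yaw 98.19012658196263 c [500.12204311 315.77485961] slopes [-0.007, -0.006, 0.015, -0.002] w 0.09571269746764624 l 0.10589116675416355 tip pred [512.93373686 226.69141276]
rod min lx [-0.0891 -0.0886 -0.0886 -0.0884 -0.0883] ly -0.008 0.0065 top z [0.0747 0.075  0.0767 0.0777] ly of ridge 0.0005
spray [ 0.482 -0.279  0.02 ] [ 0.524 -0.228  0.168]
cone [ 0.394 -0.056  0.02 ] [0.446 0.003 0.147]
```

Request:
apply_moves(
  motion=[
    {"jaw": 1,"xyz": [0,0,-30],"twist": 0.1},
    {"jaw": 1,"xyz": [0,0,-40],"twist": 0.2},
  ],
  grip_force=40,
)

```text
time: 0.35
ee_pos: [0.1556, -0.5277, 0.2895]
tcp_rot: [179.9, -0.0, 4.8]
wrist_force: [-0.1, 0.4, -0.4]
opening: 0.0858
grasp_force: 0.0
```

```bash
python3 -c "
from workcell import sensors
o=sensors.get_obs();print({k:o[k] for k in('time','q','ee_pos','tcp_rot','wrist_force')})"
```

```text
{'time': 0.35, 'q': array([-7.35692723e+01,  6.10670565e+00,  1.59274195e+01,  9.97664153e+01,
        9.64825752e-04,  1.01645421e+02]), 'ee_pos': array([ 0.15560941, -0.52765449,  0.28947683]), 'tcp_rot': array([ 1.79947014e+02, -1.19053528e-02,  4.78531247e+00]), 'wrist_force': array([-0.09162302,  0.37361455, -0.42474797])}
```

```bash
cat >> h.py <<'E'
def plan(cur,*wps,jaw=1,per=5):
    """cur,(x,y,z mm,yaw deg); wps: (pose,rows). prints calls of <=5 rows, tool axes of call start"""
    rows=[];c=np.array(cur,float)
    for w,n in wps:
        w=np.array(w,float)
        rows+=[c+(w-c)*(i+1)/n for i in range(n)];c=w
    s=np.array(cur,float)
    for i in range(0,len(rows),per):
        y=np.radians(s[3]);o=[]
        for r in rows[i:i+per]:
            d=r-s
            o.append('{"jaw":%g,"xyz":[%.1f,%.1f,%.1f],"twist":%.3f}'%(jaw,d[0]*np.cos(y)+d[1]*np.sin(y),d[0]*np.sin(y)-d[1]*np.cos(y),-d[2],-np.radians(d[3])))
        print("["+",".join(o)+"]");s=rows[i+per-1] if i+per<=len(rows) else rows[-1]
def pose():
    from workcell import sensors
    o=sensors.get_obs();return np.round(o["ee_pos"]*1000,2),np.round(o["tcp_rot"],2),np.round(o["wrist_force"],2),round(o["time"],2)
E
python3 -c "
from h import *
plan((155.6,-527.5,289,4.97),((422,-299.5,279,222.3),25))"
```

```text
[{"jaw":1,"xyz":[11.4,-8.2,0.4],"twist":-0.152},{"jaw":1,"xyz":[22.8,-16.3,0.8],"twist":-0.303},{"jaw":1,"xyz":[34.2,-24.5,1.2],"twist":-0.455},{"jaw":1,"xyz":[45.6,-32.7,1.6],"twist":-0.607},{"jaw":1,"xyz":[57.0,-40.8,2.0],"twist":-0.759}]
[{"jaw":1,"xyz":[13.9,1.9,0.4],"twist":-0.152},{"jaw":1,"xyz":[27.8,3.8,0.8],"twist":-0.303},{"jaw":1,"xyz":[41.7,5.8,1.2],"twist":-0.455},{"jaw":1,"xyz":[55.6,7.7,1.6],"twist":-0.607},{"jaw":1,"xyz":[69.5,9.6,2.0],"twist":-0.759}]
[{"jaw":1,"xyz":[8.8,11.0,0.4],"twist":-0.152},{"jaw":1,"xyz":[17.5,21.9,0.8],"twist":-0.303},{"jaw":1,"xyz":[26.3,32.9,1.2],"twist":-0.455},{"jaw":1,"xyz":[35.0,43.8,1.6],"twist":-0.607},{"jaw":1,"xyz":[43.8,54.8,2.0],"twist":-0.759}]
[{"jaw":1,"xyz":[-1.2,14.0,0.4],"twist":-0.152},{"jaw":1,"xyz":[-2.4,28.0,0.8],"twist":-0.303},{"jaw":1,"xyz":[-3.5,41.9,1.2],"twist":-0.455},{"jaw":1,"xyz":[-4.7,55.9,1.6],"twist":-0.607},{"jaw":1,"xyz":[-5.9,69.9,2.0],"twist":-0.759}]
[{"jaw":1,"xyz":[-10.5,9.3,0.4],"twist":-0.152},{"jaw":1,"xyz":[-20.9,18.7,0.8],"twist":-0.303},{"jaw":1,"xyz":[-31.4,28.0,1.2],"twist":-0.455},{"jaw":1,"xyz":[-41.9,37.3,1.6],"twist":-0.607},{"jaw":1,"xyz":[-52.3,46.7,2.0],"twist":-0.759}]
```

Request:
apply_moves(
  motion=[
    {"jaw": 1,"xyz": [11,-8,0],"twist": -0.152},
    {"jaw": 1,"xyz": [23,-16,0],"twist": -0.304},
    {"jaw": 1,"xyz": [34,-24,0],"twist": -0.456},
    {"jaw": 1,"xyz": [46,-33,0],"twist": -0.608},
    {"jaw": 1,"xyz": [57,-41,0],"twist": -0.76},
  ],
)

```text
time: 0.98
ee_pos: [0.2091, -0.4813, 0.2879]
tcp_rot: [-180.0, -0.0, 48.8]
wrist_force: [0.6, 0.1, -0.7]
opening: 0.0853
grasp_force: 0.0
```

Request:
apply_moves(
  motion=[
    {"jaw": 1,"xyz": [14,2,0],"twist": -0.152},
    {"jaw": 1,"xyz": [28,4,0],"twist": -0.304},
    {"jaw": 1,"xyz": [42,6,0],"twist": -0.456},
    {"jaw": 1,"xyz": [56,8,0],"twist": -0.608},
    {"jaw": 1,"xyz": [70,10,0],"twist": -0.76},
  ],
)

```text
time: 1.6
ee_pos: [0.263, -0.4355, 0.2879]
tcp_rot: [-180.0, -0.0, 92.3]
wrist_force: [-0.1, -0.1, -0.1]
opening: 0.0855
grasp_force: 0.0
```

Request:
apply_moves(
  motion=[
    {"jaw": 1,"xyz": [9,11,0],"twist": -0.152},
    {"jaw": 1,"xyz": [18,22,0],"twist": -0.304},
    {"jaw": 1,"xyz": [26,33,0],"twist": -0.456},
    {"jaw": 1,"xyz": [35,44,0],"twist": -0.608},
    {"jaw": 1,"xyz": [44,55,0],"twist": -0.76},
  ],
)

```text
time: 2.22
ee_pos: [0.3163, -0.3896, 0.2879]
tcp_rot: [180.0, -0.0, 135.9]
wrist_force: [-0.2, 0.2, 0.1]
opening: 0.0849
grasp_force: 0.0
```

Request:
apply_moves(
  motion=[
    {"jaw": 1,"xyz": [-1,14,0],"twist": -0.152},
    {"jaw": 1,"xyz": [-2,28,0],"twist": -0.304},
    {"jaw": 1,"xyz": [-4,42,0],"twist": -0.456},
    {"jaw": 1,"xyz": [-5,56,0],"twist": -0.608},
    {"jaw": 1,"xyz": [-6,70,0],"twist": -0.76},
  ],
)

```text
time: 2.85
ee_pos: [0.3696, -0.3437, 0.2879]
tcp_rot: [180.0, -0.0, 179.4]
wrist_force: [0.1, -0.4, 0.1]
opening: 0.0854
grasp_force: 0.0
```

Request:
apply_moves(
  motion=[
    {"jaw": 1,"xyz": [-10,9,0],"twist": -0.152},
    {"jaw": 1,"xyz": [-21,19,0],"twist": -0.304},
    {"jaw": 1,"xyz": [-31,28,0],"twist": -0.456},
    {"jaw": 1,"xyz": [-42,37,0],"twist": -0.608},
    {"jaw": 1,"xyz": [-52,47,0],"twist": -0.76},
  ],
)

```text
time: 3.48
ee_pos: [0.4223, -0.2976, 0.2879]
tcp_rot: [180.0, -0.0, -137.0]
wrist_force: [-0.4, 0.5, 1.4]
opening: 0.0852
grasp_force: 0.0
```

Request:
apply_moves(
  motion=[
    {"jaw": 1,"xyz": [0,0,0],"twist": 0},
    {"jaw": 1,"xyz": [0,0,0],"twist": 0},
  ],
)

```text
time: 3.72
ee_pos: [0.4217, -0.2981, 0.2881]
tcp_rot: [180.0, -0.0, -137.5]
wrist_force: [-1.1, -0.2, 0.3]
opening: 0.0852
grasp_force: 0.0
```

```bash
python3 -c "
from h import *
p=pose();print(p)
c=(*p[0],p[1][2]%360)
plan(c,((422,-299.3,150,222.3),5),((422,-299.3,102,222.3),4))"
```

```text
(array([ 421.73, -298.11,  288.14]), array([ 1.7998e+02, -1.0000e-02, -1.3748e+02]), array([-1.12, -0.22,  0.29]), 3.73)
[{"jaw":1,"xyz":[0.1,-0.2,27.6],"twist":0.001},{"jaw":1,"xyz":[0.2,-0.4,55.3],"twist":0.002},{"jaw":1,"xyz":[0.4,-0.6,82.9],"twist":0.002},{"jaw":1,"xyz":[0.5,-0.8,110.5],"twist":0.003},{"jaw":1,"xyz":[0.6,-1.1,138.1],"twist":0.004}]
[{"jaw":1,"xyz":[-0.0,0.0,12.0],"twist":-0.000},{"jaw":1,"xyz":[-0.0,0.0,24.0],"twist":-0.000},{"jaw":1,"xyz":[-0.0,0.0,36.0],"twist":-0.000},{"jaw":1,"xyz":[-0.0,0.0,48.0],"twist":-0.000}]
```

Request:
apply_moves(
  motion=[
    {"jaw": 1,"xyz": [0.6,-1,28]},
    {"jaw": 1,"xyz": [0.6,-1,56]},
    {"jaw": 1,"xyz": [0.6,-1,84]},
    {"jaw": 1,"xyz": [0.6,-1,112]},
    {"jaw": 1,"xyz": [0.6,-1,138]},
  ],
)

```text
validation failed for argument at $.mo...
```

Request:
apply_moves(
  motion=[
    {"jaw": 1,"xyz": [0,0,15]},
    {"jaw": 1,"xyz": [0,0,30]},
    {"jaw": 1,"xyz": [0,0,48]},
    {"jaw": 1,"xyz": [0,0,48]},
  ],
)

```text
validation failed for argument at $.mo...
```

Request:
apply_moves(
  motion=[
    {"jaw": 0,"xyz": [0,0,0]},
    {"jaw": -0.3,"xyz": [0,0,0]},
    {"jaw": -1,"xyz": [0,0,0]},
    {"jaw": -1,"xyz": [0,0,0]},
    {"jaw": -1,"xyz": [0,0,0]},
  ],
  grip_force=60,
)

```text
validation failed for argument at $.mo...
```

Request:
apply_moves(
  motion=[
    {"jaw": -1,"xyz": [0,0,0]},
    {"jaw": -1,"xyz": [0,0,0]},
    {"jaw": -1,"xyz": [0,0,0]},
  ],
)

```text
validation failed for argument at $.mo...
```

Twist is required in every row.

Request:
apply_moves(
  motion=[
    {"jaw": 1,"xyz": [0.6,-1,28],"twist": 0},
    {"jaw": 1,"xyz": [0.6,-1,56],"twist": 0},
    {"jaw": 1,"xyz": [0.6,-1,84],"twist": 0},
    {"jaw": 1,"xyz": [0.6,-1,112],"twist": 0},
    {"jaw": 1,"xyz": [0.6,-1,138],"twist": 0},
  ],
)

```text
time: 4.35
ee_pos: [0.4216, -0.2994, 0.1493]
tcp_rot: [180.0, -0.0, -137.5]
wrist_force: [0.3, -0.3, 0.0]
opening: 0.0852
grasp_force: 0.0
```

Request:
apply_moves(
  motion=[
    {"jaw": 1,"xyz": [0,0,15],"twist": 0},
    {"jaw": 1,"xyz": [0,0,30],"twist": 0},
    {"jaw": 1,"xyz": [0,0,48],"twist": 0},
    {"jaw": 1,"xyz": [0,0,48],"twist": 0},
  ],
)

```text
time: 4.85
ee_pos: [0.4217, -0.2987, 0.1009]
tcp_rot: [179.9, -0.0, -137.3]
wrist_force: [-0.0, -0.1, -0.4]
opening: 0.0857
grasp_force: 0.0
```

Request:
apply_moves(
  motion=[
    {"jaw": 0,"xyz": [0,0,0],"twist": 0},
    {"jaw": -0.3,"xyz": [0,0,0],"twist": 0},
    {"jaw": -1,"xyz": [0,0,0],"twist": 0},
    {"jaw": -1,"xyz": [0,0,0],"twist": 0},
    {"jaw": -1,"xyz": [0,0,0],"twist": 0},
  ],
  grip_force=60,
)

```text
time: 5.48
ee_pos: [0.4227, -0.2993, 0.1031]
tcp_rot: [-179.9, 0.0, -137.3]
wrist_force: [0.3, -0.1, 5.1]
opening: 0.0394
grasp_force: 61.0
```

Request:
apply_moves(
  motion=[
    {"jaw": -1,"xyz": [0,0,0],"twist": 0},
    {"jaw": -1,"xyz": [0,0,0],"twist": 0},
    {"jaw": -1,"xyz": [0,0,0],"twist": 0},
  ],
)

```text
time: 5.85
ee_pos: [0.4227, -0.2994, 0.1032]
tcp_rot: [-179.9, 0.0, -137.3]
wrist_force: [0.1, 0.1, 6.1]
opening: 0.0394
grasp_force: 61.0
```

Request:
apply_moves(
  motion=[
    {"jaw": -1,"xyz": [0,0,-10],"twist": 0},
    {"jaw": -1,"xyz": [0,0,-40],"twist": 0},
    {"jaw": -1,"xyz": [0,0,-90],"twist": 0},
    {"jaw": -1,"xyz": [0,0,-140],"twist": 0},
    {"jaw": -1,"xyz": [0,0,-180],"twist": 0},
  ],
)

```text
time: 6.48
ee_pos: [0.4221, -0.2989, 0.2845]
tcp_rot: [-180.0, 0.0, -137.3]
wrist_force: [0.9, -0.6, -2.5]
opening: 0.0389
grasp_force: 61.2
```

Request:
apply_moves(
  motion=[
    {"jaw": -1,"xyz": [0,0,0],"twist": 0},
    {"jaw": -1,"xyz": [0,0,0],"twist": 0},
    {"jaw": -1,"xyz": [0,0,0],"twist": 0},
  ],
)

```text
time: 6.85
ee_pos: [0.4218, -0.2988, 0.2806]
tcp_rot: [179.8, -0.0, -137.3]
wrist_force: [-0.4, -0.8, -2.4]
opening: 0.0391
grasp_force: 61.4
```

```bash
cat >> h.py <<'E'
def look(tag,view=None):
    """board pose from both cameras near the TCP"""
    from workcell import camera,sensors
    e=sensors.get_obs();t=e["ee_pos"];out={}
    for n in("top","scene"):
        p,d=camera(n);np.savez(f"{tag}_{n}.npz",p=p,d=d);W=cloud(n,d);out[n]=(p,W)
        if view==n: cv2.imwrite(f"pics/{tag}.png",cv2.resize(p[:,:,::-1],(800,600),interpolation=cv2.INTER_CUBIC))
    return e,out
E
python3 - <<'E'
from h import *
e,o=look("lift","scene");t=e["ee_pos"];print(pose())
for n,(p,W) in o.items():
    q=(np.hypot(W[...,0]-t[0],W[...,1]-t[1])<.055)
    r=p.astype(int)
    m=q&(abs(W[...,2]-(t[2]-.0235))<.006); print(n,"bladetop",rect(W,m),W[m].mean(0).round(4))
    m=q&(W[...,2]>t[2]-.11)&(W[...,2]<t[2]-.02)&(r[...,0]>r[...,1]+50)&(r[...,0]>r[...,2]+50)
    if m.sum()>20:
        P=W[m];c=P.mean(0);print("red n",m.sum(),"mean",c.round(4),"normal",np.linalg.svd(P-c)[2][2].round(3),"z",P[:,2].min().round(4),P[:,2].max().round(4))
E
```

```text
(array([ 421.94, -298.86,  281.07]), array([ 1.7989e+02, -2.0000e-02, -1.3730e+02]), array([ 1.15, -0.87, -2.06]), 6.95)
top bladetop (array([ 420.7, -283.9]), array([10.3, 59.6]), 52.1, 41) [ 0.4122 -0.277   0.2562]
red n 91 mean [ 0.4279 -0.2909  0.2165] normal [ 0.744  0.668 -0.004] z 0.1846 0.2508
scene bladetop (array([ 421.5, -297.7]), array([25.6, 79.7]), 42.1, 134) [ 0.4261 -0.2952  0.2568]
red n 406 mean [ 0.4287 -0.2922  0.2244] normal [ 0.74   0.672 -0.009] z 0.1901 0.2554
```

View pics/lift.png

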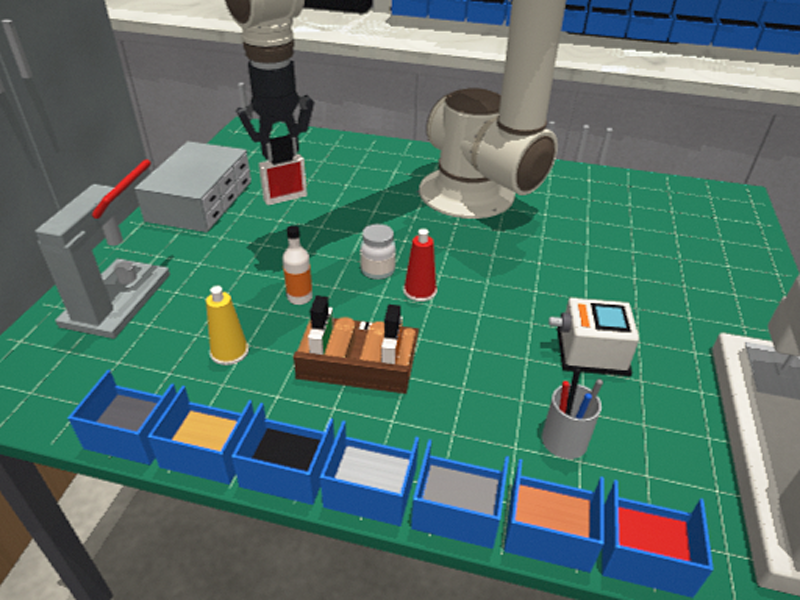

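The board hangs upright at (284,178), red toward the camera. Next I carry it to in front of the nose.

```bash
python3 -c "
from h import *
plan((421.9,-298.9,280.5,222.7),((517.2,189.9,280.5,278.3),15),((517.2,189.9,124.5,278.3),5))"
```

```text
[{"jaw":1,"xyz":[-26.8,19.6,-0.0],"twist":-0.065},{"jaw":1,"xyz":[-53.5,39.3,-0.0],"twist":-0.129},{"jaw":1,"xyz":[-80.3,58.9,-0.0],"twist":-0.194},{"jaw":1,"xyz":[-107.1,78.6,-0.0],"twist":-0.259},{"jaw":1,"xyz":[-133.8,98.2,-0.0],"twist":-0.323}]
[{"jaw":1,"xyz":[-31.6,10.1,-0.0],"twist":-0.065},{"jaw":1,"xyz":[-63.2,20.2,-0.0],"twist":-0.129},{"jaw":1,"xyz":[-94.9,30.3,-0.0],"twist":-0.194},{"jaw":1,"xyz":[-126.5,40.5,-0.0],"twist":-0.259},{"jaw":1,"xyz":[-158.1,50.6,-0.0],"twist":-0.323}]
[{"jaw":1,"xyz":[-33.2,-0.5,-0.0],"twist":-0.065},{"jaw":1,"xyz":[-66.4,-0.9,-0.0],"twist":-0.129},{"jaw":1,"xyz":[-99.6,-1.4,-0.0],"twist":-0.194},{"jaw":1,"xyz":[-132.8,-1.9,-0.0],"twist":-0.259},{"jaw":1,"xyz":[-166.0,-2.3,-0.0],"twist":-0.323}]
[{"jaw":1,"xyz":[-0.0,-0.0,31.2],"twist":-0.000},{"jaw":1,"xyz":[-0.0,-0.0,62.4],"twist":-0.000},{"jaw":1,"xyz":[-0.0,-0.0,93.6],"twist":-0.000},{"jaw":1,"xyz":[-0.0,-0.0,124.8],"twist":-0.000},{"jaw":1,"xyz":[-0.0,-0.0,156.0],"twist":-0.000}]
```

Request:
apply_moves(
  motion=[
    {"jaw": -1,"xyz": [-20,15,0],"twist": -0.05},
    {"jaw": -1,"xyz": [-50,37,0],"twist": -0.12},
    {"jaw": -1,"xyz": [-80,59,0],"twist": -0.194},
    {"jaw": -1,"xyz": [-107,79,0],"twist": -0.259},
    {"jaw": -1,"xyz": [-134,98,0],"twist": -0.323},
  ],
)

```text
time: 7.58
ee_pos: [0.4541, -0.135, 0.2817]
tcp_rot: [180.0, -0.0, -118.7]
wrist_force: [-0.6, -0.1, -2.6]
opening: 0.0393
grasp_force: 61.4
```

Request:
apply_moves(
  motion=[
    {"jaw": -1,"xyz": [-32,10,0],"twist": -0.065},
    {"jaw": -1,"xyz": [-63,20,0],"twist": -0.129},
    {"jaw": -1,"xyz": [-95,30,0],"twist": -0.194},
    {"jaw": -1,"xyz": [-126,40,0],"twist": -0.259},
    {"jaw": -1,"xyz": [-158,51,0],"twist": -0.323},
  ],
)

```text
time: 8.2
ee_pos: [0.4856, 0.0279, 0.2817]
tcp_rot: [180.0, -0.0, -100.2]
wrist_force: [-0.6, -0.8, -2.2]
opening: 0.0392
grasp_force: 61.5
```

Request:
apply_moves(
  motion=[
    {"jaw": -1,"xyz": [-33,0,0],"twist": -0.065},
    {"jaw": -1,"xyz": [-66,-1,0],"twist": -0.129},
    {"jaw": -1,"xyz": [-100,-1,0],"twist": -0.194},
    {"jaw": -1,"xyz": [-140,-2,0],"twist": -0.259},
    {"jaw": -1,"xyz": [-166,-2,0],"twist": -0.325},
  ],
)

```text
time: 8.82
ee_pos: [0.5172, 0.1914, 0.2814]
tcp_rot: [179.9, -0.0, -81.5]
wrist_force: [-0.2, -0.3, -3.2]
opening: 0.0397
grasp_force: 61.5
```

Request:
apply_moves(
  motion=[
    {"jaw": -1,"xyz": [0,0,15],"twist": 0},
    {"jaw": -1,"xyz": [0,0,55],"twist": 0},
    {"jaw": -1,"xyz": [0,0,95],"twist": 0},
    {"jaw": -1,"xyz": [0,0,135],"twist": 0},
    {"jaw": -1,"xyz": [0,0,156],"twist": 0},
  ],
)

```text
time: 9.45
ee_pos: [0.516, 0.1893, 0.1231]
tcp_rot: [179.8, -0.0, -81.7]
wrist_force: [-0.2, 0.5, -3.7]
opening: 0.0391
grasp_force: 61.3
```

Request:
apply_moves(
  motion=[
    {"jaw": -1,"xyz": [0,0,0],"twist": 0},
    {"jaw": -1,"xyz": [0,0,0],"twist": 0},
    {"jaw": -1,"xyz": [0,0,0],"twist": 0},
  ],
)

```text
time: 9.82
ee_pos: [0.5179, 0.19, 0.1276]
tcp_rot: [-179.9, 0.0, -81.7]
wrist_force: [1.9, 0.1, -2.7]
opening: 0.0396
grasp_force: 61.3
```

```bash
cat > rd.py <<'E'
from h import *
import sys
def measure(tag,view=None,yaw=98.3):
    e,o=look(tag,view);t=e["ee_pos"];print(pose())
    a=np.radians(yaw);ex=np.array([np.cos(a),np.sin(a),0]);ey=np.array([-ex[1],ex[0],0])
    for n,(p,W) in o.items():
        # reader frame with TCP as origin
        D=W-t;lx=D@ex;ly=D@ey;Z=W[...,2];q=(abs(lx)<.13)&(abs(ly)<.06)
        m=q&(abs(Z-(t[2]-.0235))<.005)&(abs(lx)<.06);print(n,"bladetop lx",np.nanpercentile(lx[m],[1,99]).round(4),"ly",np.nanpercentile(ly[m],[1,99]).round(4),"z",np.median(Z[m]).round(4),rect(W,m)[1:])
        m=q&(Z>.062)&(Z<.079)&(lx>.008)&(abs(ly)<.012)&(lx<.09)
        if m.sum(): print("  rod lx",np.sort(lx[m])[:5].round(4),"ly",np.percentile(ly[m],[2,98]).round(4),"mid top",ly[m&0==0].mean() if 0 else ly[m&(Z>.071)].mean().round(4))
        m=q&(Z>.083)&(Z<.091)&(lx>.02)&(abs(ly)<.045);print("  case front lx",[np.nanmin(lx[m&(abs(ly-b)<.008)]).round(4) for b in(-.035,-.025,.025,.035)])
E
python3 - <<'E'
from rd import *
measure("red0","top")
E
```

```text
(array([517.73, 189.97, 127.27]), array([-1.7992e+02,  2.0000e-02, -8.1670e+01]), array([-0.14,  0.41, -2.91]), 9.93)
top bladetop lx [-0.014 -0.002] ly [-0.0382  0.0398] z 0.1031 (array([80.4, 12.8]), 7.0, 59)Traceback (most recent call last):
  File "<stdin>", line 2, in <module>
  File "rd.py", line 12, in measure
    m=q&(Z>.083)&(Z<.091)&(lx>.02)&(abs(ly)<.045);print("  case front lx",[np.nanmin(lx[m&(abs(ly-b)<.008)]).round(4) for b in(-.035,-.025,.025,.035)])
                                                                           ~~~~~~~~~^^^^^^^^^^^^^^^^^^^^^^^^
    res = np.fmin.reduce(a, axis=axis, out=out, **kwargs)
ValueError: zero-size array to reduction operation fmin which has no identity
```

View pics/red0.png

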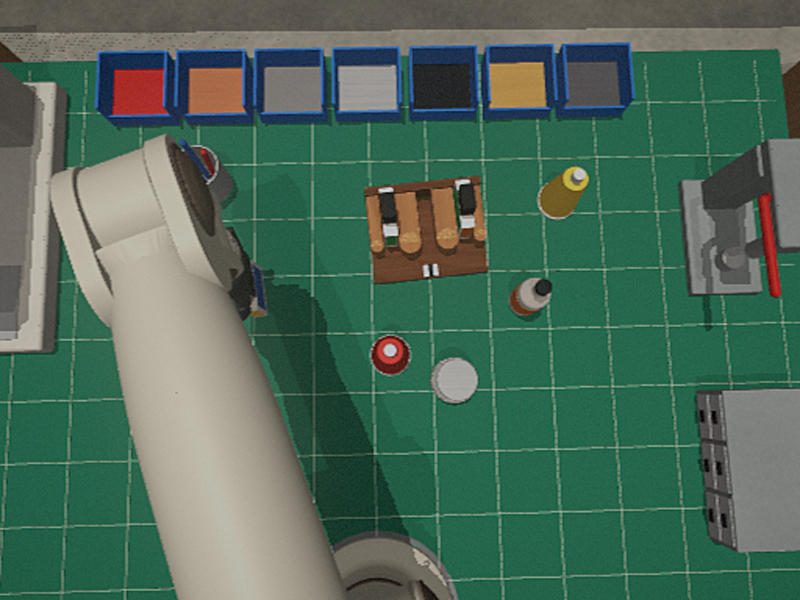

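The arm hides the reader in the top view (board at about (258,290)), so I'll measure from the scene view.

```bash
sed -i 's/print("  case front.*$/print("  case front lx",[np.nanmin(lx[k]).round(4) if (k:=m\&(abs(ly-b)<.008)).sum() else None for b in(-.035,-.025,.025,.035)])/' rd.py
python3 - <<'E'
from rd import *
measure("red1","scene")
p=cv2.imread("pics/red1.png");cv2.imwrite("pics/red1c.png",cv2.resize(p[200:400,450:700],(800,640)[:2],interpolation=cv2.INTER_CUBIC)[:600])
E
```

```text
(array([517.54, 189.91, 126.85]), array([-1.7995e+02,  1.0000e-02, -8.1670e+01]), array([ 0.21,  0.25, -1.41]), 10.03)
top bladetop lx [-0.014  -0.0013] ly [-0.0383  0.0397] z 0.1028 (array([80.3, 12.6]), 5.0, 58)
  case front lx [None, None, None, None]
scene bladetop lx [-0.0124  0.0096] ly [-0.041   0.0378] z 0.1038 (array([82.3, 22.1]), 8.5, 78)
  rod lx [0.0381 0.0381 0.0392 0.0393 0.0394] ly [-0.0115  0.0069] mid top -0.0015
  case front lx [np.float64(0.0743), np.float64(0.0743), np.float64(0.0745), np.float64(0.0736)]
```

View pics/red1c.png

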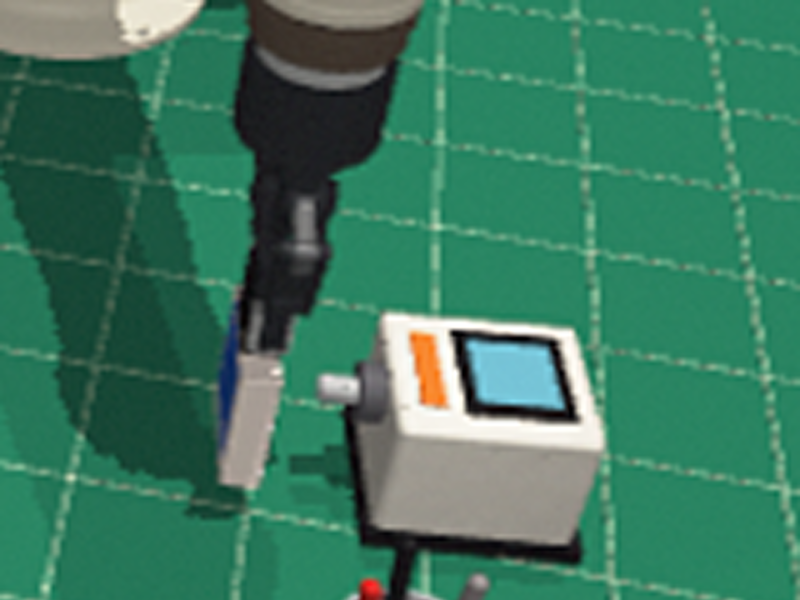

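The crop shows the board square to the nose with a gap of about 28 mm: board edge at (250,430), nose tip at (322,387).

Request:
apply_moves(
  motion=[
    {"jaw": -1,"xyz": [-8,0,2.5],"twist": 0},
    {"jaw": -1,"xyz": [-16,0,2.5],"twist": 0},
    {"jaw": -1,"xyz": [-22,0,2.5],"twist": 0},
    {"jaw": -1,"xyz": [-25,0,2.5],"twist": 0},
    {"jaw": -1,"xyz": [-27,0,2.5],"twist": 0},
  ],
)

```text
time: 10.65
ee_pos: [0.5133, 0.2168, 0.1238]
tcp_rot: [180.0, -0.0, -81.7]
wrist_force: [-1.1, -0.8, -2.1]
opening: 0.0392
grasp_force: 61.3
```

Request:
apply_moves(
  motion=[
    {"jaw": -1,"xyz": [-1.5,0,0],"twist": 0},
    {"jaw": -1,"xyz": [-3,0,0],"twist": 0},
    {"jaw": -1,"xyz": [-4.5,0,0],"twist": 0},
    {"jaw": -1,"xyz": [-6,0,0],"twist": 0},
    {"jaw": -1,"xyz": [-6,0,0],"twist": 0},
  ],
)

```text
time: 11.28
ee_pos: [0.5125, 0.2224, 0.1238]
tcp_rot: [-180.0, -0.0, -81.7]
wrist_force: [-0.6, -0.6, -2.5]
opening: 0.0392
grasp_force: 61.4
```

Run:
```python
from rd import *
measure("red2","scene")
p=cv2.imread("pics/red2.png");cv2.imwrite("pics/red2c.png",cv2.resize(p[250:400,520:670],(600,600),interpolation=cv2.INTER_CUBIC))
```

```text
(array([512.54, 222.39, 123.81]), array([-1.800e+02, -1.000e-02, -8.167e+01]), array([ 0.43, -1.44, -2.42]), 11.38)
top bladetop lx [-0.0144 -0.0001] ly [-0.0394  0.0398] z 0.1002 (array([80.2, 13. ]), 3.2, 86)
  case front lx [None, None, None, None]
scene bladetop lx [-0.0124  0.0099] ly [-0.0411  0.0351] z 0.1009 (array([82.8, 22.6]), 7.2, 77)
  rod lx [0.0191 0.0192 0.0194 0.0194 0.0201] ly [-0.0114  0.0031] mid top -0.0042
  case front lx [np.float64(0.0403), np.float64(0.0412), np.float64(0.0417), np.float64(0.0406)]
```

View pics/red2c.png

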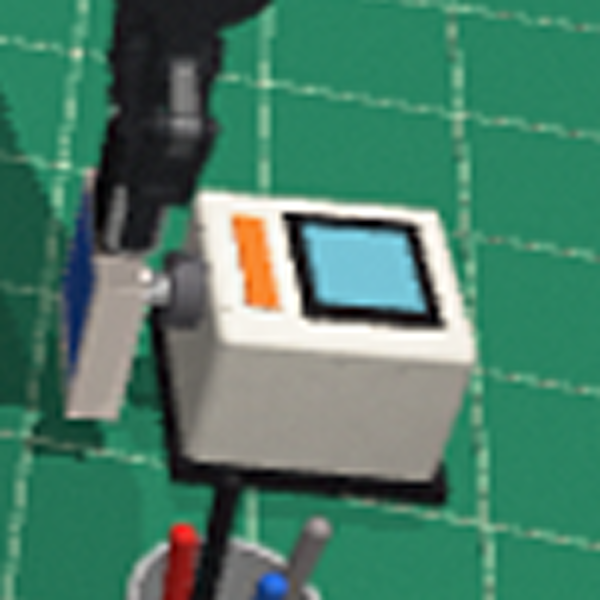

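Nose is visibly against the red face at about (145,285), about 5 mm in. I'll hold there.

Request:
apply_moves(
  motion=[
    {"jaw": -1,"xyz": [0,0,0],"twist": 0},
    {"jaw": -1,"xyz": [0,0,0],"twist": 0},
    {"jaw": -1,"xyz": [0,0,0],"twist": 0},
    {"jaw": -1,"xyz": [0,0,0],"twist": 0},
    {"jaw": -1,"xyz": [0,0,0],"twist": 0},
  ],
)

```text
time: 12.0
ee_pos: [0.5125, 0.2225, 0.1238]
tcp_rot: [-180.0, 0.0, -81.7]
wrist_force: [0.5, -1.5, -2.7]
opening: 0.0393
grasp_force: 61.4
```

Request:
apply_moves(
  motion=[
    {"jaw": -1,"xyz": [0,0,0],"twist": 0},
    {"jaw": -1,"xyz": [0,0,0],"twist": 0},
    {"jaw": -1,"xyz": [0,0,0],"twist": 0},
    {"jaw": -1,"xyz": [0,0,0],"twist": 0},
    {"jaw": -1,"xyz": [0,0,0],"twist": 0},
  ],
)

```text
time: 12.62
ee_pos: [0.5125, 0.2225, 0.1238]
tcp_rot: [-180.0, -0.0, -81.7]
wrist_force: [0.1, -1.7, -1.4]
opening: 0.0394
grasp_force: 61.4
```

Request:
apply_moves(
  motion=[
    {"jaw": -1,"xyz": [5,0,0],"twist": 0},
    {"jaw": -1,"xyz": [15,0,0],"twist": 0},
    {"jaw": -1,"xyz": [35,0,0],"twist": 0},
    {"jaw": -1,"xyz": [60,0,0],"twist": 0},
    {"jaw": -1,"xyz": [80,0,0],"twist": 0},
  ],
)

```text
time: 13.25
ee_pos: [0.5243, 0.1414, 0.1238]
tcp_rot: [-180.0, -0.0, -81.7]
wrist_force: [0.3, 0.1, -2.8]
opening: 0.0393
grasp_force: 61.4
```

Run:
```python
from rd import *
p=pose();print(p)
# cmd pose estimate: red press TCP cmd
f=np.array([.1444,-.9895]);red=np.array([512.5,222.4]);
ycon=red+f*(40-11)   # same depression, yellow edge
pre=ycon+f*28
cur=red+f*80
print(red,ycon,pre)
plan((*cur,123.8,278.3),((*pre,123.8,188.3),10))
```

```text
(array([524.26, 141.43, 123.84]), array([-180.  ,   -0.  ,  -81.72]), array([ 0.32,  0.15, -2.85]), 13.25)
[512.5 222.4] [516.6876 193.7045] [520.7308 165.9985]
[{"jaw":1,"xyz":[-2.3,0.0,-0.0],"twist":0.157},{"jaw":1,"xyz":[-4.6,0.0,-0.0],"twist":0.314},{"jaw":1,"xyz":[-6.9,0.0,-0.0],"twist":0.471},{"jaw":1,"xyz":[-9.2,0.0,-0.0],"twist":0.628},{"jaw":1,"xyz":[-11.5,0.0,-0.0],"twist":0.785}]
[{"jaw":1,"xyz":[-1.6,1.6,-0.0],"twist":0.157},{"jaw":1,"xyz":[-3.3,3.3,-0.0],"twist":0.314},{"jaw":1,"xyz":[-4.9,4.9,-0.0],"twist":0.471},{"jaw":1,"xyz":[-6.5,6.5,-0.0],"twist":0.628},{"jaw":1,"xyz":[-8.1,8.1,-0.0],"twist":0.785}]
```

Request:
apply_moves(
  motion=[
    {"jaw": -1,"xyz": [0,0,0],"twist": 0.157},
    {"jaw": -1,"xyz": [0,0,0],"twist": 0.314},
    {"jaw": -1,"xyz": [0,0,0],"twist": 0.471},
    {"jaw": -1,"xyz": [0,0,0],"twist": 0.628},
    {"jaw": -1,"xyz": [0,0,0],"twist": 0.785},
  ],
)

```text
time: 13.88
ee_pos: [0.5242, 0.1424, 0.1238]
tcp_rot: [180.0, 0.0, -127.0]
wrist_force: [-0.0, -0.2, -2.6]
opening: 0.0391
grasp_force: 61.4
```

Request:
apply_moves(
  motion=[
    {"jaw": -1,"xyz": [0,0,0],"twist": 0.157},
    {"jaw": -1,"xyz": [0,0,0],"twist": 0.314},
    {"jaw": -1,"xyz": [0,0,0],"twist": 0.471},
    {"jaw": -1,"xyz": [0,0,0],"twist": 0.628},
    {"jaw": -1,"xyz": [0,0,0],"twist": 0.785},
  ],
)

```text
time: 14.5
ee_pos: [0.5242, 0.1424, 0.1238]
tcp_rot: [180.0, 0.0, -172.0]
wrist_force: [0.1, -0.4, -2.2]
opening: 0.0395
grasp_force: 61.4
```

Request:
apply_moves(
  motion=[
    {"jaw": -1,"xyz": [0,8,0],"twist": 0},
    {"jaw": -1,"xyz": [0,16,0],"twist": 0},
    {"jaw": -1,"xyz": [0,24,0],"twist": 0},
    {"jaw": -1,"xyz": [0,24,0],"twist": 0},
    {"jaw": -1,"xyz": [0,24,0],"twist": 0},
  ],
)

```text
time: 15.12
ee_pos: [0.5206, 0.1671, 0.1237]
tcp_rot: [-180.0, -0.0, -171.6]
wrist_force: [-0.3, -0.1, -2.6]
opening: 0.039
grasp_force: 61.6
```

Run:
```python
from rd import *
measure("yel0","scene")
p=cv2.imread("pics/yel0.png");cv2.imwrite("pics/yel0c.png",cv2.resize(p[220:400,480:660],(600,600),interpolation=cv2.INTER_CUBIC))
```

```text
(array([520.63, 166.97, 123.77]), array([-180.  ,   -0.  , -171.61]), array([-0.43,  0.65, -2.32]), 15.22)
top bladetop lx [-0.0402  0.0122] ly [0.0014 0.0132] z 0.1001 (array([11.1, 56.4]), 11.0, 44)
  case front lx [None, None, None, None]
scene bladetop lx [-0.0385  0.0405] ly [-0.0125  0.0106] z 0.1004 (array([25.3, 80.3]), 8.9, 127)
  rod lx [0.0084 0.0091 0.0095 0.0111 0.0112] ly [-0.0114  0.0036] mid top -0.0053
  case front lx [np.float64(0.0966), np.float64(0.0966), np.float64(0.0977), np.float64(0.0959)]
```

View pics/yel0c.png

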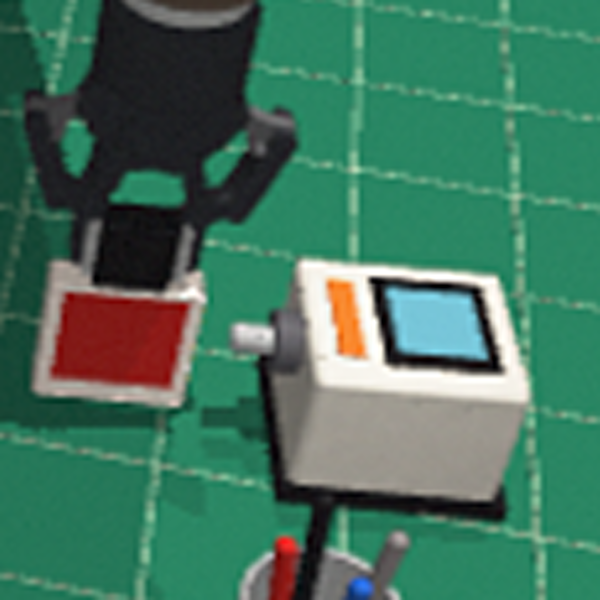

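```bash
cat > fine.py <<'E'
from h import *
from scipy.optimize import least_squares
def fine(tag,t,yaw=98.3,n="scene",side="red"):
    z=np.load(f"{tag}_{n}.npz");W=cloud(n,z["d"]);r=z["p"].astype(int)
    a=np.radians(yaw);ex=np.array([np.cos(a),np.sin(a),0]);ey=np.array([-ex[1],ex[0],0]);t=np.array([t[0],t[1],0])
    D=W-t;lx=D@ex;ly=D@ey;Z=W[...,2]
    g,b,r=r[...,1],r[...,2],r[...,0]
    col=(r>g+50)&(r>b+50) if side=="red" else (b>r+30)&(b>g+20)
    m=col&(Z>.02)&(Z<.11)&(abs(lx)<.06)&(abs(ly)<.06)
    if m.sum()>20:
        P=np.c_[lx[m],ly[m],Z[m]];c=P.mean(0);nv=np.linalg.svd(P-c)[2][2];print(side,"face centre",c.round(4),"z",P[:,2].min().round(4),P[:,2].max().round(4),"normal(lx,ly,z)",nv.round(3))
    # rod: points between board and collar
    from_case=np.nanmin(lx[(Z>.083)&(Z<.091)&(abs(ly)<.03)&(lx>.03)]) ;print("case edge",from_case)
    m=(lx>from_case-.036)&(lx<from_case-.02)&(abs(ly)<.014)&(Z>.055)&(Z<.078)
    y,h=ly[m],Z[m]
    f=least_squares(lambda p:np.hypot(y-p[0],h-p[1])-.008,[0,.066],loss="soft_l1",f_scale=.0007);print("rod axis ly,z",f.x.round(4),"n",m.sum(),"tip lx",np.sort(lx[m])[:4].round(4))
E
python3 -c "
from fine import *
fine('yel0',(.52063,.16697)); fine('red1',(.51754,.18991)); 
z=np.load('scene0.npz');np.savez('s0_scene.npz',**z); fine('s0',(.51754,.18991))"
```

```text
red face centre [ 0.0005 -0.0089  0.0671] z 0.0337 0.0998 normal(lx,ly,z) [0.009 1.    0.001]
case edge 0.030761244292494636
rod axis ly,z [-0.0034  0.0652] n 38 tip lx [-0.005  -0.0046 -0.0045 -0.0036]
case edge 0.0635370946179316
rod axis ly,z [0.002  0.0661] n 12 tip lx [0.0381 0.0382 0.0392 0.0393]
case edge 0.06137988779133598
rod axis ly,z [0.0004 0.066 ] n 10 tip lx [0.038  0.0385 0.0385 0.0387]
```

```bash
sed -i 's/^    from_case=.*$/    from_case=edge/; s/,side="red")/,side="red",edge=.0)/' fine.py; python3 -c "
from fine import *
fine('yel0',(.52063,.16697),edge=.0968); fine('red1',(.51754,.18991),edge=.074); fine('s0',(.52063,.16697),edge=.0968)
fine('s0',(.52063,.16697),edge=.0968,n='top') if 0 else None
z=np.load('top0.npz');np.savez('s0_top.npz',**z); fine('s0',(.52063,.16697),edge=.0948,n='top')"
```

```text
red face centre [ 0.0005 -0.0089  0.0671] z 0.0337 0.0998 normal(lx,ly,z) [0.009 1.    0.001]
rod axis ly,z [0.0014 0.0665] n 36 tip lx [0.0617 0.0617 0.062  0.0622]
rod axis ly,z [0.0014 0.0661] n 36 tip lx [0.0381 0.0382 0.0392 0.0393]
rod axis ly,z [0.0013 0.0664] n 36 tip lx [0.0611 0.0616 0.0616 0.0618]
rod axis ly,z [0.0007 0.0669] n 45 tip lx [0.0591 0.0599 0.0603 0.0603]
```

Crop: red face toward the camera, yellow edge at (195,340) facing the nose tip at (235,338), gap about 20 mm. I'll advance 25 mm with a 0.7 mm lateral correction.

Request:
apply_moves(
  motion=[
    {"jaw": -1,"xyz": [-0.7,8,0],"twist": 0},
    {"jaw": -1,"xyz": [-0.7,14,0],"twist": 0},
    {"jaw": -1,"xyz": [-0.7,17,0],"twist": 0},
    {"jaw": -1,"xyz": [-0.7,19,0],"twist": 0},
    {"jaw": -1,"xyz": [-0.7,20,0],"twist": 0},
  ],
)

```text
time: 15.85
ee_pos: [0.5183, 0.1871, 0.1238]
tcp_rot: [-180.0, -0.0, -171.6]
wrist_force: [0.8, -0.5, -2.1]
opening: 0.0393
grasp_force: 61.5
```

Request:
apply_moves(
  motion=[
    {"jaw": -1,"xyz": [0,1.5,0],"twist": 0},
    {"jaw": -1,"xyz": [0,3,0],"twist": 0},
    {"jaw": -1,"xyz": [0,4,0],"twist": 0},
    {"jaw": -1,"xyz": [0,5,0],"twist": 0},
    {"jaw": -1,"xyz": [0,5,0],"twist": 0},
  ],
)

```text
time: 16.48
ee_pos: [0.5177, 0.1919, 0.1238]
tcp_rot: [-180.0, 0.0, -171.6]
wrist_force: [1.2, -1.6, -1.6]
opening: 0.0388
grasp_force: 61.6
```

Request:
apply_moves(
  motion=[
    {"jaw": -1,"xyz": [0,0,0],"twist": 0},
    {"jaw": -1,"xyz": [0,0,0],"twist": 0},
  ],
)

```text
time: 16.73
ee_pos: [0.5177, 0.1918, 0.1238]
tcp_rot: [-180.0, -0.0, -171.6]
wrist_force: [-0.0, -1.5, -2.4]
opening: 0.0395
grasp_force: 61.6
```

Run:
```python
from rd import *
measure("yel1","scene")
from fine import fine
p=pose()[0]/1000
fine("yel1",p,edge=.0718)
```

```text
(array([517.67, 191.86, 123.78]), array([-180.  ,    0.  , -171.63]), array([ 0.04, -1.42, -1.61]), 16.82)
top bladetop lx [-0.0399  0.0247] ly [0.0017 0.0137] z 0.1006 (array([11.3, 67.8]), 12.8, 57)
  case front lx [None, None, None, None]
scene bladetop lx [-0.0386  0.0399] ly [-0.0115  0.0109] z 0.1007 (array([22.6, 79.2]), 8.0, 124)
  rod lx [0.0081 0.0082 0.009  0.0095 0.0101] ly [-0.0118  0.0057] mid top -0.0059
  case front lx [np.float64(0.0716), np.float64(0.0723), np.float64(0.0728), np.float64(0.0728)]
red face centre [ 0.0005 -0.0087  0.0668] z 0.0332 0.0999 normal(lx,ly,z) [-0.002 -1.    -0.007]
rod axis ly,z [0.0004 0.0658] n 30 tip lx [0.0359 0.0369 0.0374 0.038 ]
```

Request:
apply_moves(
  motion=[
    {"jaw": -1,"xyz": [0,0,0],"twist": 0},
    {"jaw": -1,"xyz": [0,0,0],"twist": 0},
    {"jaw": -1,"xyz": [0,0,0],"twist": 0},
    {"jaw": -1,"xyz": [0,0,0],"twist": 0},
    {"jaw": -1,"xyz": [0,0,0],"twist": 0},
  ],
)

```text
time: 17.45
ee_pos: [0.5177, 0.1919, 0.1238]
tcp_rot: [-180.0, -0.0, -171.6]
wrist_force: [-0.2, -1.9, -2.3]
opening: 0.0395
grasp_force: 61.6
```

Request:
apply_moves(
  motion=[
    {"jaw": -1,"xyz": [0,0,0],"twist": 0},
    {"jaw": -1,"xyz": [0,0,0],"twist": 0},
    {"jaw": -1,"xyz": [0,0,0],"twist": 0},
    {"jaw": -1,"xyz": [0,0,0],"twist": 0},
  ],
)

```text
time: 17.95
ee_pos: [0.5177, 0.1919, 0.1238]
tcp_rot: [180.0, 0.0, -171.6]
wrist_force: [-0.6, -1.9, -2.8]
opening: 0.0388
grasp_force: 61.5
```

Request:
apply_moves(
  motion=[
    {"jaw": -1,"xyz": [0,-5,0],"twist": 0},
    {"jaw": -1,"xyz": [0,-13,0],"twist": 0},
    {"jaw": -1,"xyz": [0,-25,0],"twist": 0},
    {"jaw": -1,"xyz": [0,-40,0],"twist": 0},
    {"jaw": -1,"xyz": [0,-50,0],"twist": 0},
  ],
)

```text
time: 18.58
ee_pos: [0.5251, 0.1412, 0.1238]
tcp_rot: [-180.0, 0.0, -171.7]
wrist_force: [0.8, -0.2, -3.0]
opening: 0.0394
grasp_force: 61.5
```

Request:
apply_moves(
  motion=[
    {"jaw": -1,"xyz": [0,0,0],"twist": 0.157},
    {"jaw": -1,"xyz": [0,0,0],"twist": 0.314},
    {"jaw": -1,"xyz": [0,0,0],"twist": 0.471},
    {"jaw": -1,"xyz": [0,0,0],"twist": 0.628},
    {"jaw": -1,"xyz": [0,0,0],"twist": 0.785},
  ],
)

```text
time: 19.2
ee_pos: [0.5251, 0.1419, 0.1238]
tcp_rot: [180.0, -0.0, 143.1]
wrist_force: [0.5, 0.1, -2.4]
opening: 0.0393
grasp_force: 61.4
```

Request:
apply_moves(
  motion=[
    {"jaw": -1,"xyz": [0,0,0],"twist": 0.157},
    {"jaw": -1,"xyz": [0,0,0],"twist": 0.314},
    {"jaw": -1,"xyz": [0,0,0],"twist": 0.471},
    {"jaw": -1,"xyz": [0,0,0],"twist": 0.628},
    {"jaw": -1,"xyz": [0,0,0],"twist": 0.786},
  ],
)

```text
time: 19.82
ee_pos: [0.525, 0.1419, 0.1238]
tcp_rot: [180.0, -0.0, 98.0]
wrist_force: [0.4, 0.2, -3.0]
opening: 0.0392
grasp_force: 61.4
```

Request:
apply_moves(
  motion=[
    {"jaw": -1,"xyz": [15,0,0],"twist": 0},
    {"jaw": -1,"xyz": [35,0,0],"twist": 0},
    {"jaw": -1,"xyz": [50,0,0],"twist": 0},
    {"jaw": -1,"xyz": [50,0,0],"twist": 0},
    {"jaw": -1,"xyz": [50,0,0],"twist": 0},
  ],
)

```text
time: 20.45
ee_pos: [0.5176, 0.1922, 0.1237]
tcp_rot: [-180.0, 0.0, 98.4]
wrist_force: [-1.1, 0.1, -2.1]
opening: 0.0389
grasp_force: 61.5
```

Run:
```python
from rd import *
measure("blu0","scene")
from fine import fine
p=pose()[0]/1000
d=98.3; f=np.array([-.1444,.9895]); print("advance to red-press TCP",(np.array([512.5,222.4])-p[:2]*1000)@f)
fine("blu0",p,edge=.074,side="blue")
```

```text
(array([517.67, 191.7 , 123.76]), array([-1.7999e+02,  1.0000e-02,  9.8370e+01]), array([ 0.1 , -0.66, -3.29]), 20.55)
top bladetop lx [-0.0097 -0.0026] ly [-0.013   0.0391] z 0.1002 (array([53.8,  6.5]), 4.8, 32)
  case front lx [None, None, None, None]
scene bladetop lx [-0.0083  0.0131] ly [-0.0419  0.0311] z 0.1005 (array([80.5, 21.6]), 8.3, 74)
  rod lx [0.0366 0.0368 0.0368 0.0368 0.0374] ly [-0.0107  0.0049] mid top -0.0023
  case front lx [np.float64(0.0737), np.float64(0.0729), np.float64(0.0723), np.float64(0.0727)]
advance to red-press TCP 31.12419800000001
rod axis ly,z [0.0026 0.0664] n 36 tip lx [0.0381 0.0393 0.0394 0.0397]
```

Request:
apply_moves(
  motion=[
    {"jaw": -1,"xyz": [8,0,0],"twist": 0},
    {"jaw": -1,"xyz": [15,0,0],"twist": 0},
    {"jaw": -1,"xyz": [19,0,0],"twist": 0},
    {"jaw": -1,"xyz": [21,0,0],"twist": 0},
    {"jaw": -1,"xyz": [22,0,0],"twist": 0},
  ],
)

```text
time: 21.18
ee_pos: [0.5144, 0.2138, 0.1237]
tcp_rot: [-180.0, 0.0, 98.4]
wrist_force: [1.0, -0.5, -2.1]
opening: 0.0393
grasp_force: 61.5
```

Request:
apply_moves(
  motion=[
    {"jaw": -1,"xyz": [1.5,0.5,0],"twist": 0},
    {"jaw": -1,"xyz": [3,0.5,0],"twist": 0},
    {"jaw": -1,"xyz": [4.5,0.5,0],"twist": 0},
    {"jaw": -1,"xyz": [5.6,0.5,0],"twist": 0},
    {"jaw": -1,"xyz": [5.6,0.5,0],"twist": 0},
  ],
)

```text
time: 21.8
ee_pos: [0.5142, 0.2192, 0.1238]
tcp_rot: [180.0, 0.0, 98.4]
wrist_force: [0.8, -1.7, -2.4]
opening: 0.0389
grasp_force: 61.4
```

Request:
apply_moves(
  motion=[
    {"jaw": -1,"xyz": [0,0,0],"twist": 0},
    {"jaw": -1,"xyz": [0,0,0],"twist": 0},
  ],
)

```text
time: 22.05
ee_pos: [0.5142, 0.2192, 0.1238]
tcp_rot: [-180.0, 0.0, 98.4]
wrist_force: [0.5, -1.4, -2.1]
opening: 0.0391
grasp_force: 61.4
```

Run:
```python
from rd import *
measure("blu1","scene")
```

```text
(array([514.19, 219.24, 123.79]), array([180.  ,   0.  ,  98.36]), array([-0.12, -1.01, -2.36]), 22.15)
top bladetop lx [-0.0098 -0.0004] ly [-0.038   0.0391] z 0.0991 (array([78.1,  9.5]), 1.9, 50)
  case front lx [None, None, None, None]
scene bladetop lx [-0.0081  0.0125] ly [-0.0427  0.0368] z 0.1006 (array([82. , 21.1]), 8.1, 75)
  rod lx [0.0225 0.0225 0.0227 0.0229 0.0235] ly [-0.0116  0.0064] mid top -0.0029
  case front lx [np.float64(0.0444), np.float64(0.0444), np.float64(0.0448), np.float64(0.0442)]
```

Request:
apply_moves(
  motion=[
    {"jaw": -1,"xyz": [0,0,0],"twist": 0},
    {"jaw": -1,"xyz": [0,0,0],"twist": 0},
    {"jaw": -1,"xyz": [0,0,0],"twist": 0},
    {"jaw": -1,"xyz": [0,0,0],"twist": 0},
    {"jaw": -1,"xyz": [0,0,0],"twist": 0},
  ],
)

```text
time: 22.78
ee_pos: [0.5142, 0.2193, 0.1238]
tcp_rot: [-180.0, 0.0, 98.4]
wrist_force: [0.1, -1.4, -2.0]
opening: 0.0396
grasp_force: 61.4
```

Request:
apply_moves(
  motion=[
    {"jaw": -1,"xyz": [0,0,0],"twist": 0},
    {"jaw": -1,"xyz": [0,0,0],"twist": 0},
    {"jaw": -1,"xyz": [0,0,0],"twist": 0},
    {"jaw": -1,"xyz": [0,0,0],"twist": 0},
  ],
)

```text
time: 23.28
ee_pos: [0.5142, 0.2193, 0.1238]
tcp_rot: [180.0, 0.0, 98.4]
wrist_force: [1.0, -2.0, -2.5]
opening: 0.0391
grasp_force: 61.4
```

Request:
apply_moves(
  motion=[
    {"jaw": -1,"xyz": [-5,0,0],"twist": 0},
    {"jaw": -1,"xyz": [-13,0,0],"twist": 0},
    {"jaw": -1,"xyz": [-25,0,0],"twist": 0},
    {"jaw": -1,"xyz": [-40,0,-20],"twist": 0},
    {"jaw": -1,"xyz": [-50,0,-40],"twist": 0},
  ],
)

```text
time: 23.9
ee_pos: [0.5214, 0.1686, 0.1642]
tcp_rot: [-180.0, 0.0, 98.3]
wrist_force: [-0.1, 0.3, -2.8]
opening: 0.0395
grasp_force: 61.3
```

Run:
```python
from h import *
print(pose())
plan((521.5,170,164,98.36),((515.9,-104.6,180,95),10),((515.9,-104.6,116,95),4))
```

```text
(array([521.41, 168.56, 164.16]), array([-179.97,    0.  ,   98.33]), array([-0.12,  0.35, -2.84]), 23.9)
[{"jaw":1,"xyz":[-27.1,-4.5,-1.6],"twist":0.006},{"jaw":1,"xyz":[-54.2,-9.1,-3.2],"twist":0.012},{"jaw":1,"xyz":[-81.3,-13.6,-4.8],"twist":0.018},{"jaw":1,"xyz":[-108.3,-18.2,-6.4],"twist":0.023},{"jaw":1,"xyz":[-135.4,-22.7,-8.0],"twist":0.029}]
[{"jaw":1,"xyz":[-27.2,-3.8,-1.6],"twist":0.006},{"jaw":1,"xyz":[-54.4,-7.5,-3.2],"twist":0.012},{"jaw":1,"xyz":[-81.6,-11.3,-4.8],"twist":0.018},{"jaw":1,"xyz":[-108.8,-15.0,-6.4],"twist":0.023},{"jaw":1,"xyz":[-136.0,-18.8,-8.0],"twist":0.029}]
[{"jaw":1,"xyz":[0.0,0.0,16.0],"twist":-0.000},{"jaw":1,"xyz":[0.0,0.0,32.0],"twist":-0.000},{"jaw":1,"xyz":[0.0,0.0,48.0],"twist":-0.000},{"jaw":1,"xyz":[0.0,0.0,64.0],"twist":-0.000}]
```

Request:
apply_moves(
  motion=[
    {"jaw": -1,"xyz": [-27,-4,-2],"twist": 0.006},
    {"jaw": -1,"xyz": [-54,-9,-4],"twist": 0.012},
    {"jaw": -1,"xyz": [-81,-14,-6],"twist": 0.018},
    {"jaw": -1,"xyz": [-108,-18,-8],"twist": 0.024},
    {"jaw": -1,"xyz": [-135,-23,-8],"twist": 0.029},
  ],
)

```text
time: 24.52
ee_pos: [0.5182, 0.0314, 0.172]
tcp_rot: [180.0, -0.0, 96.7]
wrist_force: [0.4, 0.4, -3.3]
opening: 0.0393
grasp_force: 61.5
```

Request:
apply_moves(
  motion=[
    {"jaw": -1,"xyz": [-27,-4,-2],"twist": 0.006},
    {"jaw": -1,"xyz": [-54,-8,-4],"twist": 0.012},
    {"jaw": -1,"xyz": [-81,-11,-6],"twist": 0.018},
    {"jaw": -1,"xyz": [-110,-15,-8],"twist": 0.024},
    {"jaw": -1,"xyz": [-136,-19,-8],"twist": 0.029},
  ],
)

```text
time: 25.15
ee_pos: [0.515, -0.106, 0.18]
tcp_rot: [180.0, 0.0, 95.0]
wrist_force: [0.5, 0.3, -2.4]
opening: 0.0397
grasp_force: 61.5
```

Request:
apply_moves(
  motion=[
    {"jaw": -1,"xyz": [0,0,20],"twist": 0},
    {"jaw": -1,"xyz": [0,0,40],"twist": 0},
    {"jaw": -1,"xyz": [0,0,55],"twist": 0},
    {"jaw": -1,"xyz": [0,0,64],"twist": 0},
    {"jaw": -1,"xyz": [0,0,64],"twist": 0},
  ],
)

```text
time: 25.78
ee_pos: [0.5151, -0.1044, 0.1154]
tcp_rot: [-180.0, -0.0, 95.0]
wrist_force: [0.4, 0.6, -1.7]
opening: 0.0392
grasp_force: 61.5
```

Run:
```python
from h import *
e,o=look("slot","scene");print(pose())
t=e["ee_pos"]*[1,1,0];a=np.radians(5.0);u=np.array([np.cos(a),np.sin(a),0]);v=np.array([-u[1],u[0],0])
for n,(p,W) in o.items():
    D=W-t;lx=D@u;ly=D@v;Z=W[...,2];r=p.astype(int)
    q=(abs(ly)<.12)&(lx>-.06)&(lx<.22)
    m=(abs(lx)<.05)&(abs(ly)<.03)&(Z>.087)&(Z<.100)
    if m.sum():print(n,"bladetop lx",np.percentile(lx[m],[1,99]).round(4),"ly",np.percentile(ly[m],[1,99]).round(4),"ang",rect(W,m),"z",np.median(Z[m]))
    b=(r[...,2]>r[...,0]+30)&(r[...,2]>r[...,1]+20)&(abs(lx)<.05)&(abs(ly)<.03)&(Z>.02)&(Z<.09)
    d=(r[...,0]>r[...,1]+50)&(r[...,0]>r[...,2]+50)&(abs(lx)<.045)&(abs(ly)<.03)&(Z>.02)&(Z<.09)
    for nm,k in(("blue",b),("red",d)):
        if k.sum()>15:
            P=np.c_[lx[k],ly[k],Z[k]];c=P.mean(0);print(" ",nm,k.sum(),c.round(4),np.linalg.svd(P-c)[2][2].round(3))
    # slot: points of block tops near the middle slot
    T=(Z>.044)&(Z<.058)&(lx>.075)&(lx<.15)&(abs(ly)<.05)
    for x0 in(.075,.09,.105,.12,.135):
        k=T&(lx>x0)&(lx<x0+.015);L=ly[k]
        hi=L[L>0.002];lo=L[L<-.002]
        print("  x",x0,"walls",(hi.min().round(4) if len(hi) else None),(lo.max().round(4) if len(lo) else None))
    # neighbours
    m=q&(Z>.122)&(Z<.14)&(lx>.07)&(r.max(2)<70)
    for s in(1,-1):
        k=m&(ly*s>.03)
        if k.sum()>5: print("  nb tab",s,np.percentile(lx[k],[2,98]).round(4),np.percentile(ly[k],[2,98]).round(4))
    m=q&(Z>.0504)&(Z<.058)&(lx>.155);print("  backstop min lx",np.nanpercentile(lx[m],[1,5]) if m.sum() else None)
p=cv2.imread("pics/slot.png");cv2.imwrite("pics/slotc.png",cv2.resize(p[200:400,270:470],(600,600),interpolation=cv2.INTER_CUBIC))
```

```text
(array([ 515.57, -104.41,  116.38]), array([1.7996e+02, 1.0000e-02, 9.5050e+01]), array([-0.61,  0.56, -2.79]), 25.88)
  x 0.075 walls 0.0425 None
  x 0.09 walls 0.0443 None
  x 0.105 walls 0.0471 None
  x 0.12 walls 0.0452 None
  x 0.135 walls 0.0409 None
  nb tab 1 [0.106  0.1441] [0.0533 0.0729]
  backstop min lx [0.15557274 0.15673063]
scene bladetop lx [-0.0381  0.0414] ly [-0.0075  0.0154] ang (array([517.2, -92.1]), array([21.5, 80. ]), 79.1, 70) z 0.09261191796427501
  blue 70 [0.0078 0.0148 0.0642] [ 0.015  1.    -0.003]
  x 0.075 walls 0.0157 -0.012
  x 0.09 walls 0.0156 -0.0114
  x 0.105 walls 0.0152 -0.0119
  x 0.12 walls 0.0158 -0.0115
  x 0.135 walls 0.0152 -0.0117
  nb tab 1 [0.1059 0.1467] [0.0533 0.0744]
  nb tab -1 [0.1056 0.1463] [-0.0703 -0.0489]
  backstop min lx [0.15529291 0.15780243]
```

View pics/slotc.png

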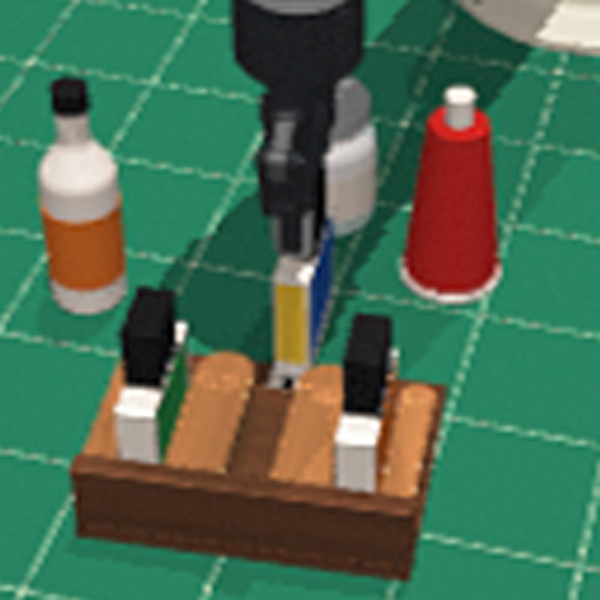

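Crop: yellow edge at (293,325) points into the free middle slot, whose mouth is at (285,380). The board sits about 1.8 mm toward +y, so I'll correct that and slide in.

Request:
apply_moves(
  motion=[
    {"jaw": -1,"xyz": [-1.8,5,0],"twist": -0.007},
    {"jaw": -1,"xyz": [-1.8,15,0],"twist": -0.007},
    {"jaw": -1,"xyz": [-1.8,25,0],"twist": -0.007},
    {"jaw": -1,"xyz": [-1.8,33,0],"twist": -0.007},
    {"jaw": -1,"xyz": [-1.8,40,0],"twist": -0.007},
  ],
)

```text
time: 26.5
ee_pos: [0.5559, -0.1026, 0.1156]
tcp_rot: [-180.0, -0.0, 95.5]
wrist_force: [0.1, 0.6, -2.6]
opening: 0.0392
grasp_force: 61.5
```

Request:
apply_moves(
  motion=[
    {"jaw": -1,"xyz": [0,8,0],"twist": 0},
    {"jaw": -1,"xyz": [0,16,0],"twist": 0},
    {"jaw": -1,"xyz": [0,24,0],"twist": 0},
    {"jaw": -1,"xyz": [0,30,0],"twist": 0},
    {"jaw": -1,"xyz": [0,30,0],"twist": 0},
  ],
)

```text
time: 27.12
ee_pos: [0.5855, -0.0998, 0.1156]
tcp_rot: [-180.0, -0.0, 95.5]
wrist_force: [0.2, -0.3, -2.9]
opening: 0.0391
grasp_force: 61.5
```

```bash
cat > slot.py <<'E'
from h import *
def slot(tag):
    e,o=look(tag,"scene");print(pose())
    t=e["ee_pos"]*[1,1,0];a=np.radians(5.0);u=np.array([np.cos(a),np.sin(a),0]);v=np.array([-u[1],u[0],0])
    for n,(p,W) in o.items():
        D=W-t;lx=D@u;ly=D@v;Z=W[...,2];r=p.astype(int)
        m=(abs(lx)<.05)&(abs(ly)<.03)&(Z>.085)&(Z<.098)
        if m.sum():print(n,"bladetop lx",np.percentile(lx[m],[1,99]).round(4),"ly",np.percentile(ly[m],[1,99]).round(4),"z",np.median(Z[m]).round(4))
        b=(r[...,2]>r[...,0]+30)&(r[...,2]>r[...,1]+20)&(abs(lx)<.05)&(abs(ly)<.03)&(Z>.02)&(Z<.09)
        if b.sum()>15:
            P=np.c_[lx[b],ly[b],Z[b]];c=P.mean(0);print("  blue",b.sum(),c.round(4),np.linalg.svd(P-c)[2][2].round(3))
        k=(Z>.045)&(Z<.056)&(abs(ly)<.03)&(lx>-.05)&(lx<.06)
        print("  walls",ly[k&(ly>.005)].min().round(4) if (k&(ly>.005)).any() else None,ly[k&(ly<-.005)].max().round(4) if (k&(ly<-.005)).any() else None)
        for s in(1,-1):
            k=(Z>.122)&(Z<.14)&(r.max(2)<70)&(abs(ly*s-.062)<.025)&(lx>-.05)&(lx<.2)
            if k.sum()>5: print("  nb tab",s,np.percentile(lx[k],[2,98]).round(4),np.percentile(ly[k],[2,98]).round(4))
E
python3 -c "
from slot import *
slot('in1')"
```

```text
(array([585.04, -99.83, 115.69]), array([-179.98,   -0.  ,   95.44]), array([-0.07,  0.84, -1.95]), 27.23)
  walls None None
  nb tab 1 [0.0357 0.0743] [0.0565 0.0744]
scene bladetop lx [-0.0364  0.0411] ly [-0.0069  0.0153] z 0.0924
  blue 61 [0.0014 0.015  0.0679] [-0.002 -1.    -0.004]
  walls 0.0052 -0.006
  nb tab 1 [0.0374 0.0767] [0.055 0.076]
  nb tab -1 [0.0367 0.0762] [-0.0686 -0.0474]
```

Request:
apply_moves(
  motion=[
    {"jaw": -1,"xyz": [-0.1,10,0],"twist": 0},
    {"jaw": -1,"xyz": [-0.2,20,0],"twist": 0},
    {"jaw": -1,"xyz": [-0.4,32,0],"twist": 0},
    {"jaw": -1,"xyz": [-0.5,44,0],"twist": 0},
    {"jaw": -1,"xyz": [-0.5,51,0],"twist": 0},
  ],
)

```text
time: 27.85
ee_pos: [0.6369, -0.0953, 0.1155]
tcp_rot: [-180.0, -0.0, 95.5]
wrist_force: [0.6, 0.2, -2.3]
opening: 0.0394
grasp_force: 61.5
```

Request:
apply_moves(
  motion=[
    {"jaw": -1,"xyz": [0,0,0.8],"twist": 0},
    {"jaw": -1,"xyz": [0,0,1.6],"twist": 0},
    {"jaw": -1,"xyz": [0,0,2],"twist": 0},
    {"jaw": -1,"xyz": [0,0,2],"twist": 0},
  ],
)

```text
time: 28.35
ee_pos: [0.6358, -0.0955, 0.1139]
tcp_rot: [180.0, 0.0, 95.4]
wrist_force: [0.7, 0.1, -1.6]
opening: 0.0394
grasp_force: 61.5
```

Request:
apply_moves(
  motion=[
    {"jaw": -1,"xyz": [0,1.5,0],"twist": 0},
    {"jaw": -1,"xyz": [0,3,0],"twist": 0},
    {"jaw": -1,"xyz": [0,3.5,0],"twist": 0},
    {"jaw": -1,"xyz": [0,3.5,0],"twist": 0},
  ],
)

```text
time: 28.85
ee_pos: [0.6395, -0.0952, 0.1137]
tcp_rot: [-180.0, -0.0, 95.4]
wrist_force: [-0.1, -0.1, -2.8]
opening: 0.0395
grasp_force: 61.5
```

```bash
python3 -c "
from slot import *
slot('in2')"
```

```text
(array([639.45, -95.16, 113.72]), array([-179.99,   -0.  ,   95.44]), array([ 0.69, -0.98, -3.  ]), 28.95)
  walls None None
scene bladetop lx [-0.0384  0.0418] ly [-0.0063  0.0151] z 0.0901
  blue 53 [0.0038 0.0149 0.0723] [-0.009 -1.    -0.011]
  walls 0.006 -0.0051
  nb tab 1 [-0.0167  0.0219] [0.0551 0.076 ]
  nb tab -1 [-0.0185  0.0223] [-0.0682 -0.0474]
```

Request:
apply_moves(
  motion=[
    {"jaw": -1,"xyz": [0,0,0.5],"twist": 0},
    {"jaw": -1,"xyz": [0,0,1],"twist": 0},
    {"jaw": -1,"xyz": [0,0,1],"twist": 0},
  ],
)

```text
time: 29.32
ee_pos: [0.6395, -0.0952, 0.1132]
tcp_rot: [180.0, 0.0, 95.4]
wrist_force: [-1.3, 0.4, 1.6]
opening: 0.0395
grasp_force: 61.8
```

Request:
apply_moves(
  motion=[
    {"jaw": -1,"xyz": [0,0.5,0],"twist": 0},
    {"jaw": -1,"xyz": [0,1,0],"twist": 0},
    {"jaw": -1,"xyz": [0,1,0],"twist": 0},
  ],
)

```text
time: 29.7
ee_pos: [0.6405, -0.0951, 0.1132]
tcp_rot: [180.0, 0.0, 95.4]
wrist_force: [-3.6, 0.9, 4.9]
opening: 0.0394
grasp_force: 62.3
```

Request:
apply_moves(
  motion=[
    {"jaw": -1,"xyz": [0,0.5,0],"twist": 0},
    {"jaw": -1,"xyz": [0,1,0],"twist": 0},
    {"jaw": -1,"xyz": [0,1,0],"twist": 0},
  ],
)

```text
time: 30.08
ee_pos: [0.6415, -0.095, 0.1132]
tcp_rot: [180.0, 0.0, 95.4]
wrist_force: [-3.1, -0.4, 5.6]
opening: 0.0396
grasp_force: 62.4
```

Request:
apply_moves(
  motion=[
    {"jaw": -1,"xyz": [0,0.5,0],"twist": 0},
    {"jaw": -1,"xyz": [0,0.5,0],"twist": 0},
  ],
)

```text
time: 30.32
ee_pos: [0.6416, -0.095, 0.1132]
tcp_rot: [-180.0, 0.0, 95.4]
wrist_force: [-5.9, -0.7, 6.8]
opening: 0.0394
grasp_force: 62.6
```

Request:
apply_moves(
  motion=[
    {"jaw": -1,"xyz": [0,0.5,0],"twist": 0},
    {"jaw": -1,"xyz": [0,0.5,0],"twist": 0},
  ],
)

```text
time: 30.58
ee_pos: [0.6417, -0.0951, 0.1132]
tcp_rot: [-179.9, 0.0, 95.4]
wrist_force: [-7.9, -0.6, 8.5]
opening: 0.0396
grasp_force: 62.7
```

```bash
python3 -c "
from slot import *
slot('in3')"
```

```text
(array([641.7 , -95.04, 113.22]), array([-1.7993e+02,  1.0000e-02,  9.5440e+01]), array([-8.01, -1.01,  7.4 ]), 30.68)
  walls None None
scene bladetop lx [-0.0354  0.0419] ly [-0.0059  0.0156] z 0.0899
  blue 55 [0.0024 0.015  0.0729] [-0.008 -1.    -0.003]
  walls 0.0062 -0.0057
  nb tab 1 [-0.0205  0.0198] [0.0549 0.0763]
  nb tab -1 [-0.0204  0.0196] [-0.0688 -0.0471]
```

Request:
apply_moves(
  motion=[
    {"jaw": -1,"xyz": [0,-1,-0.3],"twist": 0},
    {"jaw": -1,"xyz": [0,-1,-0.3],"twist": 0},
  ],
)

```text
time: 30.92
ee_pos: [0.6415, -0.095, 0.1132]
tcp_rot: [180.0, 0.0, 95.4]
wrist_force: [-2.6, -0.5, 3.9]
opening: 0.0395
grasp_force: 62.1
```

Request:
apply_moves(
  motion=[
    {"jaw": 0.1,"xyz": [0,0,0],"twist": 0},
    {"jaw": 0.4,"xyz": [0,0,0],"twist": 0},
    {"jaw": 0.4,"xyz": [0,0,0],"twist": 0},
    {"jaw": 0.4,"xyz": [0,0,0],"twist": 0},
    {"jaw": 0.4,"xyz": [0,0,0],"twist": 0},
  ],
)

```text
time: 31.55
ee_pos: [0.6415, -0.095, 0.1131]
tcp_rot: [180.0, 0.0, 95.4]
wrist_force: [0.1, 0.8, -0.1]
opening: 0.0598
grasp_force: 0.0
```

Request:
apply_moves(
  motion=[
    {"jaw": 0.4,"xyz": [0,0,-10],"twist": 0},
    {"jaw": 0.4,"xyz": [0,0,-30],"twist": 0},
    {"jaw": 0.4,"xyz": [0,0,-60],"twist": 0},
    {"jaw": 0.4,"xyz": [0,0,-100],"twist": 0},
    {"jaw": 0.4,"xyz": [0,0,-130],"twist": 0},
  ],
)

```text
time: 32.17
ee_pos: [0.6416, -0.095, 0.2458]
tcp_rot: [179.9, 0.0, 95.4]
wrist_force: [1.0, -0.2, -0.8]
opening: 0.0595
grasp_force: 0.0
```

Request:
apply_moves(
  motion=[
    {"jaw": 0.4,"xyz": [0,-40,0],"twist": 0},
    {"jaw": 0.4,"xyz": [0,-80,-20],"twist": 0},
    {"jaw": 0.4,"xyz": [0,-130,-30],"twist": 0},
    {"jaw": 0.4,"xyz": [0,-180,-40],"twist": 0},
    {"jaw": 0.4,"xyz": [0,-200,-40],"twist": 0},
  ],
)

```text
time: 32.8
ee_pos: [0.4405, -0.1141, 0.2855]
tcp_rot: [179.8, 0.1, 95.4]
wrist_force: [-0.0, -0.1, 0.4]
opening: 0.06
grasp_force: 0.0
```

Run:
```python
from h import *
e,o=look("fin","scene");t=np.array([.6406,-.0918,0]);a=np.radians(5.0);u=np.array([np.cos(a),np.sin(a),0]);v=np.array([-u[1],u[0],0])
for n,(p,W) in o.items():
    D=W-t;lx=D@u;ly=D@v;Z=W[...,2];r=p.astype(int)
    for c in(-.062,0,.062):
        k=(Z>.12)&(Z<.14)&(r.max(2)<75)&(abs(ly-c)<.025)&(abs(lx)<.06)
        b=(Z>.084)&(Z<.097)&(abs(ly-c)<.025)&(abs(lx)<.06)
        print(n,c,np.percentile(lx[k],[2,98]).round(4),np.percentile(ly[k],[2,98]).round(4),np.median(Z[k]).round(4),"blade",np.percentile(lx[b],[2,98]).round(4),np.percentile(ly[b],[2,98]).round(4),np.median(Z[b]).round(4)) if k.sum()>4 else print(n,c,k.sum())
p=cv2.imread("pics/fin.png");cv2.imwrite("pics/finc.png",cv2.resize(p[200:420,200:480],(760,597),interpolation=cv2.INTER_CUBIC))
```

```text
top -0.062 0
top 0 [-0.0185  0.0191] [-0.01    0.0099] 0.1317 blade [-0.0367  0.041 ] [-0.0102  0.0104] 0.0895
top 0.062 [-0.02    0.0183] [0.0515 0.0713] 0.1314 blade [-0.0403  0.0386] [0.0502 0.0719] 0.0896
scene -0.062 [-0.0193  0.0207] [-0.0714 -0.051 ] 0.1316 blade [-0.0373  0.0405] [-0.0719 -0.0501] 0.0902
scene 0 [-0.018   0.0219] [-0.0102  0.0112] 0.1314 blade [-0.0298  0.0413] [-0.0098  0.0116] 0.0901
scene 0.062 [-0.0199  0.0207] [0.0518 0.0728] 0.1318 blade [-0.0333  0.0406] [0.0522 0.0735] 0.09
```

View pics/finc.png

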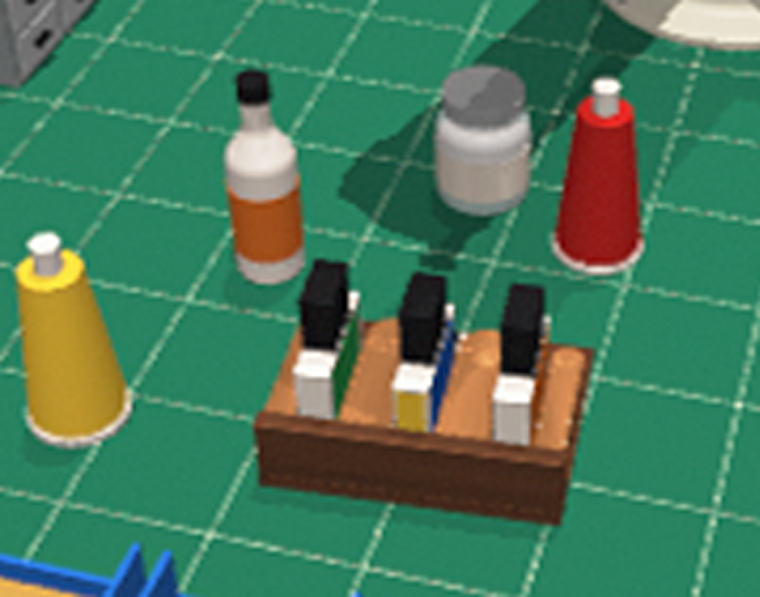

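The board stands home in the middle slot at (425,360): about 1 mm further in than its neighbours, so at the backstop, with its top at the right height. The other items look undisturbed and the gripper is clear.

```bash
python3 -c "
from workcell import bot
print(bot.job_done())"
```

```text
the job is handed in; nothing more can be done
None
```

The red, yellow and blue readings were taken in order, each at about half the nose's travel by camera and wrist force and held for over a second; the board now stands home in the free middle slot, released, and the job was handed in at about 33 s of the 72 s limit.

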